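Gauge the incubator wells and load the matching culture vials

ROBOT

A 6-joint arm with a two-finger parallel gripper is mounted at the origin on the work surface. World frame = base frame: x ahead of the robot, y to its left, z up, the work surface at z = 0. Lengths are in m, angles in degrees, forces in N, time in s.
With the tool pointing down it reaches from about 0.4 to 0.825 m from the base axis. Payload 7 kg.
Tool frame: the origin (TCP) lies between the finger pads; the fingertips stand 19 mm ahead of it and the grasp point (between the pads) is the TCP; x points along the fingers, y is the direction in which the jaws open and shut, and the axes are right-handed (so a half turn about x gives the same grasp; the last joint's range is limited). The gripper opens to 88 mm and grips with 3 to 60 N. Pads are 19 mm wide; open, the fingers measure 130 mm over their backs; the gripper's body (78 mm by 193 mm) begins 47 mm behind the grasp point.
Start: joints at [16.507, 20.546, 0.682, 0, -70.136, -16.507], TCP at [0.675, -0, 0.246] pointing down, gripper open.
Joint ranges: [-176.03, 176.03], [-82.01, 121.73], [-58.28, 71.71], [-173.87, 95.51], [-174.79, -0.11], [-173.66, 173.66]. Speed limits (degrees/s): [136.94, 136.94, 172.46, 180, 180, 180].

INTERFACE

Orientations are given as [roll, pitch, yaw] about the fixed x, y, z axes, in that order (R = Rz(yaw) Ry(pitch) Rx(roll)).
In Python, from plant import r gives the robot as it stands.
- The arm moves only by the tool send_rows, never from a script. Its argument "plan" is a list of rows, each a list of 2 entries, a list of its own where there are three numbers: the shift along the tool's x, y, z scaled (see below), then the turn, a rotation vector about the tool's x, y, z scaled (see below). A call has exactly 5 rows; each row is the pose to reach, as a shift and turn from the pose measured when the call began, along the tool's axes at that moment; what a row does not reach only later rows make up. The controller multiplies each number of a shift by 0.15 m and each number of a turn by pi/4 rad. A row lasts 1/10 s, in which the tool goes at most 50 mm and 8.59 degrees, less where a joint would pass 70% of its speed; a pose out of reach is approached as far as the arm can. A call with a number of a shift or a turn outside -1 to 1 is refused whole. A call with a gripper value outside its range is refused whole. "jaw" is the opening, from -1 (shut) to 1 (fully open), so that 0 is half open, set as the call begins (left out, the last holds). The fingers move at their own pace and stop on an object; "force" is the grip in N (left out, the last holds). Time passes only in rows, so rows that repeat a pose let the fingers close, or fill a call up. It gives the time, the measured TCP pose, the force and the opening at its end, in the units of the state.
- r.get_state(): the state, without advancing time (a new reading comes with each control period).
- r.capture(name): name is "scene" or "side" or "wrist"; returns a dict with "color" (420x560x3 uint8, red, green, blue), "range_z" (420x560 float32, m along the optical axis (not along the pixel's ray), 0 where there is no reading), "mtx" (3x3 intrinsics, pixels), "pose" (4x4, takes a point from camera to world coordinates). Camera axes: x right, y down, z forward; pixel columns grow to the right and rows downward; lengths in m; the calibration is good to about 2 mm. A picture is of the moment at which its call begins.
- r.close_job(): hands the job in, once; it reports no verdict.
Trained networks look in a picture, given as the dict that the camera call returned (one of the last four; its "shot" number tells which), for a name from the list of things; names that differ only in an ending like _2 or _b are one class to them, and where a whole thing is asked for, a point or a joint stands for the part that bears it (a point fixed in the world has none). Each returns a list of dicts, best first, with "score" (0 to 1); they miss things now and then, are a little off and sometimes report something else, mostly with a low value. They report only what shows in the picture. A call takes as long as a camera call. They do not tell look-alikes from the thing itself.
- r.find_in(picture, target): "uv" ([column, row] in pixels, amid what is visible of it).
- r.trace(picture, target): "mask" (420x560 bool, what is visible of it) and "uv" ([column, row] in pixels, amid what is visible of it).
The state is a dict: "time_s": time; "joints": joint angles; "qd": joint speeds; "joint_torque": joint torques, N m; "tcp_pos": TCP position; "eef_rot": TCP orientation; "contact_force": force on the tool from outside, world axes, zero at the start; "moment": the same for the moment, N m; "gripper_width": finger opening in m.
Only numpy, scipy, OpenCV 4.12 (cv2) and the standard library are available. Lean on these libraries where they do the work, as an engineer would, in place of code of your own. Each camera call takes 0.05 s, during which the arm holds its last target. There are 200 camera calls.

TASK

Lift the incubator's clear lid right back onto its stop and leave it open, then take the depth rod and put it down to the bottom of every well in the incubator, one after another from left to right as the robot sees them, and put the rod back upright in its stand. Then stand in each well the one vial whose length suits its depth, so that the vial's white band is level with the top of the well block; leave any vial that is not needed standing upright on the bench outside the incubator, and do not disturb the other things on the bench.

Things in the scene. Friction and masses are not known exactly. Their poses are not given: they have to be found in the camera images.
- lid (a joint): angle of the incubator's clear lid: 0 = shut, grows as it is lifted, 1.95 rad = lying back on its stop. The hinge is free and lightly damped: let go below about 1.55 rad it falls shut, past 1.6 rad it sinks back onto the stop by itself.
- lid_axis (a point): middle of the lid's hinge line on the top rear edge of the incubator, a white box 302 mm wide, 150 mm deep, 104 mm high, its panel towards the robot. Its frame is the incubator's: x to the rear, away from the robot, y to the left along the hinge, z up. The lid (6 mm clear plastic, about 0.35 kg) reaches 147 mm forward, just above the wells; open, it stands up to 295 mm above the bench.
- lid_bar (a point): middle of the lid's handle, a round steel bar 10 mm thick, 110 mm long, parallel to the hinge, 45 mm in front of the lid's free edge (192 mm from the hinge line, level with it when shut), joined to the lid at the bar's two ends only. The incubator's front face is 40 mm behind it.
- rod_grip (a point): middle of the depth rod's black grip (26 mm thick, 50 mm long). The rod stands upright, its tip down in the stand: a plain steel rod 12 mm thick and 150 mm long below the grip, about 0.14 kg. Own z points up along the rod.
- rod_tip (a point): lower end of the depth rod, 175 mm below the middle of the grip.
- stand_hole (a point): centre of the mouth of the hole (18 mm wide, 65 mm deep) in the top of the rod's stand, a grey block 85 x 85 x 75 mm fixed to the bench.
- well_1_mouth (a point): centre of the mouth of the first (leftmost) of the four bays' wells, counted from the left as the robot sees them: a blind hole 47 mm wide, 32, 46, 60, 74 or 88 mm deep (not known beforehand, different for each well), in the top face, 108 mm above the bench, of a loose heavy (1 kg) aluminium block, 70 (x) x 66 (y) mm, in its bay of the incubator; wells lie in a row along y, 70 mm apart. One block may be missing, its bay unused.
- well_2_mouth (a point): centre of the mouth of the second of the four bays' wells, counted from the left as the robot sees them: a blind hole 47 mm wide, 32, 46, 60, 74 or 88 mm deep (not known beforehand, different for each well), in the top face, 108 mm above the bench, of a loose heavy (1 kg) aluminium block, 70 (x) x 66 (y) mm, in its bay of the incubator; wells lie in a row along y, 70 mm apart. One block may be missing, its bay unused.
- well_3_mouth (a point): centre of the mouth of the third of the four bays' wells, counted from the left as the robot sees them: a blind hole 47 mm wide, 32, 46, 60, 74 or 88 mm deep (not known beforehand, different for each well), in the top face, 108 mm above the bench, of a loose heavy (1 kg) aluminium block, 70 (x) x 66 (y) mm, in its bay of the incubator; wells lie in a row along y, 70 mm apart. One block may be missing, its bay unused.
- well_4_mouth (a point): centre of the mouth of the fourth (rightmost) of the four bays' wells, counted from the left as the robot sees them: a blind hole 47 mm wide, 32, 46, 60, 74 or 88 mm deep (not known beforehand, different for each well), in the top face, 108 mm above the bench, of a loose heavy (1 kg) aluminium block, 70 (x) x 66 (y) mm, in its bay of the incubator; wells lie in a row along y, 70 mm apart. One block may be missing, its bay unused.
- vial_a_mid (a point): centre (half-way up) of an upright flat-bottomed culture vial, 38 mm in diameter, 77 mm long: amber glass, heavy steel foot, black cap, thin white band 45 mm below the top; 0.12 to 0.24 kg. The five vials are alike but for length (77, 91, 105, 119, 133 mm). Own z points up.
- vial_b_mid (a point): centre (half-way up) of an upright flat-bottomed culture vial, 38 mm in diameter, 91 mm long: amber glass, heavy steel foot, black cap, thin white band 45 mm below the top; 0.12 to 0.24 kg. The five vials are alike but for length (77, 91, 105, 119, 133 mm). Own z points up.
- vial_c_mid (a point): centre (half-way up) of an upright flat-bottomed culture vial, 38 mm in diameter, 105 mm long: amber glass, heavy steel foot, black cap, thin white band 45 mm below the top; 0.12 to 0.24 kg. The five vials are alike but for length (77, 91, 105, 119, 133 mm). Own z points up.
- vial_d_mid (a point): centre (half-way up) of an upright flat-bottomed culture vial, 38 mm in diameter, 119 mm long: amber glass, heavy steel foot, black cap, thin white band 45 mm below the top; 0.12 to 0.24 kg. The five vials are alike but for length (77, 91, 105, 119, 133 mm). Own z points up.
- vial_e_mid (a point): centre (half-way up) of an upright flat-bottomed culture vial, 38 mm in diameter, 133 mm long: amber glass, heavy steel foot, black cap, thin white band 45 mm below the top; 0.12 to 0.24 kg. The five vials are alike but for length (77, 91, 105, 119, 133 mm). Own z points up.
- flask: bystander: green glass conical flask, 84 mm wide, 135 mm high; origin at the centre of its underside
- dishes: bystander: stack of petri dishes, 92 mm wide, 31 mm high; origin at the centre of its underside
- beaker: bystander: open glass beaker, 72 mm wide, 90 mm high; origin at the centre of its underside
- bottle: bystander: jar with a blue cap, 68 mm wide, 130 mm high; origin at the centre of its underside
- tape: bystander: roll of paper tape lying flat, 70 mm wide, 20 mm high; origin at the centre of its underside
Not all that is in view belongs to the job. There is more than one size of the part that bears rod_grip; the job needs the larger.

How it is judged (in metres and radians):
On the way, in this order (a step that is already met when the one before it is completed fails the run):
1. the lid lies open on its stop (beyond 1.85 rad) (value of joint lid above 1.85 rad), for 0.3 s.
2. the depth rod is down in the first (leftmost) well: its tip more than 29 mm below the mouth and within 18 mm of the axis (z of rod_tip in the frame of well_1_mouth below -0.029 m and horizontal distance between rod_tip and well_1_mouth below 0.018 m), for 0.1 s.
3. the depth rod is down in the second well: its tip more than 29 mm below the mouth and within 18 mm of the axis (z of rod_tip in the frame of well_2_mouth below -0.029 m and horizontal distance between rod_tip and well_2_mouth below 0.018 m), for 0.1 s.
4. the depth rod is down in the third well: its tip more than 29 mm below the mouth and within 18 mm of the axis (z of rod_tip in the frame of well_3_mouth below -0.029 m and horizontal distance between rod_tip and well_3_mouth below 0.018 m), for 0.1 s.
5. the depth rod is down in the fourth (rightmost) well: its tip more than 29 mm below the mouth and within 18 mm of the axis (z of rod_tip in the frame of well_4_mouth below -0.029 m and horizontal distance between rod_tip and well_4_mouth below 0.018 m), for 0.1 s.
6. the depth rod is back in its stand and let go (horizontal distance between rod_tip and stand_hole below 0.012 m and z of rod_tip in the frame of stand_hole below -0.045 m and contact force between the fingers and rod below 0.1 N), for 0.2 s.
At the end, for the whole second after the job is handed in: Each well present holds a vial, its band within 6 mm of the mouth's level and 10 mm of its axis; other vials stand on the bench (height within 6 mm); all vials upright (0.2 rad) and at rest; rod tip 45 mm or more down the stand's hole; lid beyond 1.85 rad (((horizontal distance between vial_a_mid and well_1_mouth below 0.01 m and z of vial_a_mid in the frame of well_1_mouth between 0.0005 and 0.0125 m) or (horizontal distance between vial_b_mid and well_1_mouth below 0.01 m and z of vial_b_mid in the frame of well_1_mouth between -0.0065 and 0.0055 m) or (horizontal distance between vial_c_mid and well_1_mouth below 0.01 m and z of vial_c_mid in the frame of well_1_mouth between -0.0135 and -0.0015 m) or (horizontal distance between vial_d_mid and well_1_mouth below 0.01 m and z of vial_d_mid in the frame of well_1_mouth between -0.0205 and -0.0085 m) or (horizontal distance between vial_e_mid and well_1_mouth below 0.01 m and z of vial_e_mid in the frame of well_1_mouth between -0.0275 and -0.0155 m)) and ((horizontal distance between vial_a_mid and well_2_mouth below 0.01 m and z of vial_a_mid in the frame of well_2_mouth between 0.0005 and 0.0125 m) or (horizontal distance between vial_b_mid and well_2_mouth below 0.01 m and z of vial_b_mid in the frame of well_2_mouth between -0.0065 and 0.0055 m) or (horizontal distance between vial_c_mid and well_2_mouth below 0.01 m and z of vial_c_mid in the frame of well_2_mouth between -0.0135 and -0.0015 m) or (horizontal distance between vial_d_mid and well_2_mouth below 0.01 m and z of vial_d_mid in the frame of well_2_mouth between -0.0205 and -0.0085 m) or (horizontal distance between vial_e_mid and well_2_mouth below 0.01 m and z of vial_e_mid in the frame of well_2_mouth between -0.0275 and -0.0155 m)) and ((horizontal distance between vial_a_mid and well_3_mouth below 0.01 m and z of vial_a_mid in the frame of well_3_mouth between 0.0005 and 0.0125 m) or (horizontal distance between vial_b_mid and well_3_mouth below 0.01 m and z of vial_b_mid in the frame of well_3_mouth between -0.0065 and 0.0055 m) or (horizontal distance between vial_c_mid and well_3_mouth below 0.01 m and z of vial_c_mid in the frame of well_3_mouth between -0.0135 and -0.0015 m) or (horizontal distance between vial_d_mid and well_3_mouth below 0.01 m and z of vial_d_mid in the frame of well_3_mouth between -0.0205 and -0.0085 m) or (horizontal distance between vial_e_mid and well_3_mouth below 0.01 m and z of vial_e_mid in the frame of well_3_mouth between -0.0275 and -0.0155 m)) and ((horizontal distance between vial_a_mid and well_4_mouth below 0.01 m and z of vial_a_mid in the frame of well_4_mouth between 0.0005 and 0.0125 m) or (horizontal distance between vial_b_mid and well_4_mouth below 0.01 m and z of vial_b_mid in the frame of well_4_mouth between -0.0065 and 0.0055 m) or (horizontal distance between vial_c_mid and well_4_mouth below 0.01 m and z of vial_c_mid in the frame of well_4_mouth between -0.0135 and -0.0015 m) or (horizontal distance between vial_d_mid and well_4_mouth below 0.01 m and z of vial_d_mid in the frame of well_4_mouth between -0.0205 and -0.0085 m) or (horizontal distance between vial_e_mid and well_4_mouth below 0.01 m and z of vial_e_mid in the frame of well_4_mouth between -0.0275 and -0.0155 m)) and value of joint lid above 1.85 rad and horizontal distance between rod_tip and stand_hole below 0.012 m and z of rod_tip in the frame of stand_hole below -0.045 m and ((horizontal distance between vial_a_mid and well_1_mouth below 0.01 m and z of vial_a_mid in the frame of well_1_mouth between 0.0005 and 0.0125 m) or (horizontal distance between vial_a_mid and well_2_mouth below 0.01 m and z of vial_a_mid in the frame of well_2_mouth between 0.0005 and 0.0125 m) or (horizontal distance between vial_a_mid and well_3_mouth below 0.01 m and z of vial_a_mid in the frame of well_3_mouth between 0.0005 and 0.0125 m) or (horizontal distance between vial_a_mid and well_4_mouth below 0.01 m and z of vial_a_mid in the frame of well_4_mouth between 0.0005 and 0.0125 m) or height (world z) of vial_a_mid below 0.0445 m) and ((horizontal distance between vial_b_mid and well_1_mouth below 0.01 m and z of vial_b_mid in the frame of well_1_mouth between -0.0065 and 0.0055 m) or (horizontal distance between vial_b_mid and well_2_mouth below 0.01 m and z of vial_b_mid in the frame of well_2_mouth between -0.0065 and 0.0055 m) or (horizontal distance between vial_b_mid and well_3_mouth below 0.01 m and z of vial_b_mid in the frame of well_3_mouth between -0.0065 and 0.0055 m) or (horizontal distance between vial_b_mid and well_4_mouth below 0.01 m and z of vial_b_mid in the frame of well_4_mouth between -0.0065 and 0.0055 m) or height (world z) of vial_b_mid below 0.0515 m) and ((horizontal distance between vial_c_mid and well_1_mouth below 0.01 m and z of vial_c_mid in the frame of well_1_mouth between -0.0135 and -0.0015 m) or (horizontal distance between vial_c_mid and well_2_mouth below 0.01 m and z of vial_c_mid in the frame of well_2_mouth between -0.0135 and -0.0015 m) or (horizontal distance between vial_c_mid and well_3_mouth below 0.01 m and z of vial_c_mid in the frame of well_3_mouth between -0.0135 and -0.0015 m) or (horizontal distance between vial_c_mid and well_4_mouth below 0.01 m and z of vial_c_mid in the frame of well_4_mouth between -0.0135 and -0.0015 m) or height (world z) of vial_c_mid below 0.0585 m) and ((horizontal distance between vial_d_mid and well_1_mouth below 0.01 m and z of vial_d_mid in the frame of well_1_mouth between -0.0205 and -0.0085 m) or (horizontal distance between vial_d_mid and well_2_mouth below 0.01 m and z of vial_d_mid in the frame of well_2_mouth between -0.0205 and -0.0085 m) or (horizontal distance between vial_d_mid and well_3_mouth below 0.01 m and z of vial_d_mid in the frame of well_3_mouth between -0.0205 and -0.0085 m) or (horizontal distance between vial_d_mid and well_4_mouth below 0.01 m and z of vial_d_mid in the frame of well_4_mouth between -0.0205 and -0.0085 m) or height (world z) of vial_d_mid below 0.0655 m) and ((horizontal distance between vial_e_mid and well_1_mouth below 0.01 m and z of vial_e_mid in the frame of well_1_mouth between -0.0275 and -0.0155 m) or (horizontal distance between vial_e_mid and well_2_mouth below 0.01 m and z of vial_e_mid in the frame of well_2_mouth between -0.0275 and -0.0155 m) or (horizontal distance between vial_e_mid and well_3_mouth below 0.01 m and z of vial_e_mid in the frame of well_3_mouth between -0.0275 and -0.0155 m) or (horizontal distance between vial_e_mid and well_4_mouth below 0.01 m and z of vial_e_mid in the frame of well_4_mouth between -0.0275 and -0.0155 m) or height (world z) of vial_e_mid below 0.0725 m) and angle between each of vial_a_mid, vial_b_mid, vial_c_mid, vial_d_mid, vial_e_mid's own z axis and vertical below 0.2 rad and linear speed of each of vial_a, vial_b, vial_c, vial_d, vial_e below 0.03 m/s); the robot touches nothing.
It fails at once if a bystander is moved more than 50 mm (distance of any of flask, dishes, beaker, bottle, tape from where it was at the start of the episode above 0.05 m).
It fails at once if a bystander is tipped over (angle between any of flask, dishes, beaker, bottle, tape's own z axis and vertical above 0.5 rad).
Of well_1, well_2, well_3, well_4 only 3 to 4 are there at a start; the rules pass over those that are not, and their reading is None.
At some moment in a run one of vial_a, vial_b, vial_c, vial_d, vial_e may be knocked a few centimetres aside while the robot is not near it.
It also fails if it takes over 210 s, if anything falls off the work surface, if the arm or the gripper's body presses on something with over 40 N, if the wrist force passes 120 N, or if a joint passes its speed limit or range.

## Working session

There is one attempt and no reset: what is moved stays moved. The work goes in short steps, Python scripts to look and compute and a tool call to move; the robot and the scene stay as the last step left them, time stands still between calls to the robot, and variables do not carry over. Pictures are saved under pics/ and viewed, about 12 in all and at most 16, crops included, and the job is handed in when it is done.

Besides the shell and the picture viewer there is one more tool, called after "Request:" as name(argument=value, ...), one argument or row to a line, values as JSON. send_rows: Moves the arm, as the interface text tells. Its arguments: {"type":"object","properties":{"plan":{"type":"array"},"jaw":{"type":"number"},"force":{"type":"number"}},"required":["plan"]}

```bash
ls; mkdir -p pics; cat > h.py <<'E'
import numpy as np, cv2
from scipy.spatial.transform import Rotation as R
from plant import r
def save(p,n): cv2.imwrite(f'pics/{n}.png',p['color'][:,:,::-1])
def cloud(p):
    z=p['range_z']; v,u=np.indices(z.shape); K=p['mtx']
    P=np.stack([(u-K[0,2])/K[0,0]*z,(v-K[1,2])/K[1,1]*z,z],-1)
    return P@p['pose'][:3,:3].T+p['pose'][:3,3]
def proj(p,X):
    c=p['pose'][:3,:3].T@(np.array(X)-p['pose'][:3,3]); q=p['mtx']@c; return q[:2]/q[2]
E
python3 - <<'E'
from h import *
s=r.get_state(); print({k:np.round(v,3) for k,v in s.items()})
a=r.capture('scene'); b=r.capture('side')
save(a,'scene0'); save(b,'side0'); 
im=np.vstack([a['color'],b['color']])[:,:,::-1]
cv2.imwrite('pics/both.png',cv2.resize(im,(800,1200))[:, :])
for n in ['lid_bar','rod_grip','stand_hole','well_1_mouth','vial_a_mid','flask','dishes','beaker','bottle','tape']:
  for p,l in((a,'scene'),(b,'side')):
    C=cloud(p)
    for d in r.trace(p,n)[:7]:
        m=d['mask']; q=C[m]; q=q[p['range_z'][m]>0]
        print(n,l,round(d['score'],2),np.round(d['uv']),np.round(np.median(q,0),3),np.round(q.min(0),3),np.round(q.max(0),3),m.sum())
E
```

```text
pics
{'time_s': np.float64(0.0), 'joints': array([ 1.6507e+01,  2.0593e+01,  6.3200e-01, -2.1000e-02, -7.0135e+01,
       -1.6506e+01]), 'qd': array([ 0.039, -0.159,  0.018, -0.032,  0.086, -0.064]), 'joint_torque': array([-1.0000e-03, -5.8273e+01,  2.9306e+01,  6.9970e+00,  7.0000e-03,
       -0.0000e+00]), 'tcp_pos': array([ 0.675, -0.   ,  0.245]), 'eef_rot': array([  95.097,   89.902, -174.909]), 'contact_force': array([-0.226, -0.754, -0.053]), 'moment': array([ 0.026, -0.023,  0.002]), 'gripper_width': np.float64(0.088)}
lid_bar scene 0.79 [280. 225.] [0.586 0.069 0.114] [ 0.395 -0.136 -0.007] [0.727 0.169 0.378] 3507
lid_bar scene 0.73 [209. 159.] [ 0.394 -0.244  0.059] [ 0.363 -0.268 -0.005] [ 0.405 -0.229  0.084] 256
lid_bar side 0.94 [296. 219.] [0.566 0.002 0.117] [ 0.451 -0.139  0.001] [0.787 0.299 0.125] 4337
lid_bar side 0.73 [206. 168.] [0.624 0.459 0.053] [ 0.532  0.35  -0.002] [0.7   0.535 0.14 ] 616
lid_bar side 0.5 [254. 176.] [0.666 0.264 0.096] [0.648 0.245 0.02 ] [0.71  0.307 0.136] 684
rod_grip scene 0.63 [389. 222.] [0.508 0.34  0.181] [0.492 0.328 0.071] [0.5
[... 1944 characters left out ...]
164 0.001] [0.792 0.367 0.136] 748
tape scene 0.58 [319. 205.] [0.413 0.117 0.015] [ 0.377  0.081 -0.008] [0.453 0.155 0.025] 201
tape scene 0.52 [389. 221.] [0.507 0.34  0.169] [ 0.335  0.324 -0.009] [0.518 0.358 0.214] 301
tape scene 0.45 [166. 152.] [ 0.385 -0.401  0.027] [ 0.328 -0.454 -0.008] [ 0.424 -0.36   0.038] 643
tape scene 0.3 [282. 222.] [0.587 0.062 0.114] [ 0.37  -0.187 -0.009] [0.75  0.17  0.381] 3851
tape scene 0.26 [363. 204.] [0.409 0.254 0.075] [ 0.379  0.236 -0.003] [0.418 0.272 0.11 ] 343
tape side 0.79 [230. 257.] [0.422 0.115 0.016] [ 0.386  0.085 -0.001] [0.459 0.154 0.025] 367
tape side 0.35 [153. 201.] [0.402 0.412 0.064] [0.372 0.392 0.   ] [0.5   0.601 0.094] 780
```

View pics/scene0.png

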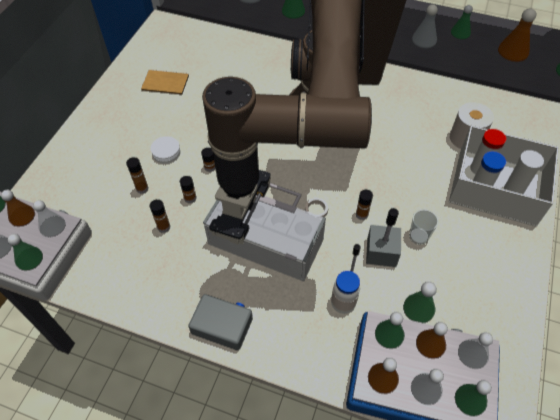

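View pics/side0.png

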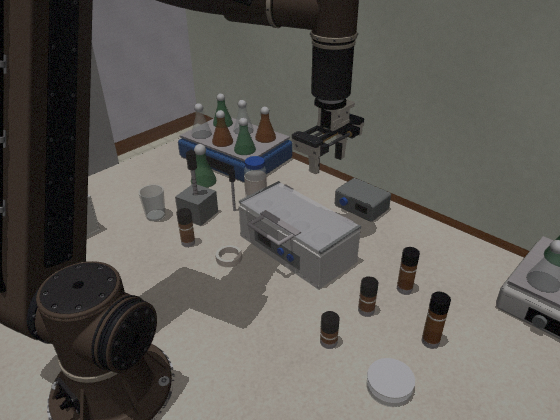

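Scene: the vials are at scene px (136,174), (160,215), (188,188), (208,158) and (364,204). The large rod stands in the grey stand at (391,215). The small look-alike rod has its grip at (356,250). The incubator is at (265,230), lid shut.

```bash
cat >> h.py <<'E'
def clusters(C,z0,z1,box,minn=15,res=.004):
    x0,x1,y0,y1=box
    m=(C[...,2]>z0)&(C[...,2]<z1)&(C[...,0]>x0)&(C[...,0]<x1)&(C[...,1]>y0)&(C[...,1]<y1)
    P=C[m]; ij=((P[:,:2]-[x0,y0])/res).astype(int)
    g=np.zeros((int((x1-x0)/res)+2,int((y1-y0)/res)+2),np.uint8); g[ij[:,0],ij[:,1]]=1
    n,l=cv2.connectedComponents(cv2.dilate(g,np.ones((3,3),np.uint8)))
    L=l[ij[:,0],ij[:,1]]
    return [P[L==k] for k in range(1,n) if (L==k).sum()>=minn]
E
python3 - <<'E'
from h import *
a=r.capture('scene'); b=r.capture('side'); w=r.capture('wrist'); save(w,'wrist0')
print(np.round(w['pose'],3),np.round(w['mtx']))
for p,l in((a,'scene'),(b,'side')):
    C=cloud(p)
    print(l)
    for q in clusters(C,.03,.24,(.3,.8,-.45,.5)):
        t=q[q[:,2]>q[:,2].max()-.012]
        print(len(q),'ztop',round(np.percentile(q[:,2],98),3),'top mid',np.round((t[:,:2].min(0)+t[:,:2].max(0))/2,3),'ext',np.round(np.ptp(t[:,:2],axis=0),3), 'min',np.round(q.min(0),3),'max',np.round(q.max(0),3))
C=cloud(b); m=(C[...,2]>.09)&(C[...,2]<.135)&(C[...,0]>.4)&(C[...,0]<.8)&(C[...,1]>-.2)&(C[...,1]<.24)
np.save('inc.npy',C[m])
P=C[m][:,:2].astype(np.float32); print(cv2.minAreaRect(P), len(P))
c=cv2.resize(b['color'][160:300,200:380],(800,622))[:,:,::-1]; cv2.imwrite('pics/c1.png',c[:600])
E
```

```text
[[-1.    -0.001  0.     0.675]
 [-0.     0.97   0.245 -0.066]
 [-0.     0.245 -0.97   0.384]
 [ 0.     0.     0.     1.   ]] [[328.   0. 274.]
 [  0. 328. 207.]
 [  0.   0.   1.]]
scene
174 ztop 0.036 top mid [ 0.378 -0.405] ext [0.093 0.086] min [ 0.332 -0.448  0.03 ] max [ 0.424 -0.362  0.037]
193 ztop 0.079 top mid [ 0.384 -0.25 ] ext [0.043 0.039] min [ 0.362 -0.269  0.031] max [ 0.405 -0.229  0.08 ]
590 ztop 0.09 top mid [0.414 0.43 ] ext [0.072 0.07 ] min [0.376 0.394 0.03 ] max [0.45  0.465 0.097]
304 ztop 0.106 top mid [0.397 0.254] ext [0.041 0.037] min [0.376 0.234 0.03 ] max [0.42  0.273 0.108]
5040 ztop 0.12 top mid [ 0.632 -0.001] ext [0.003 0.003] min [ 0.454 -0.142  0.03 ] max [0.67  0.171 0.234]
1278 ztop 0.209 top mid [0.503 0.34 ] ext [0.028 0.024] min [0.451 0.29  0.03 ] max [0.554 0.39  0.215]
262 ztop 0.093 top mid [ 0.516 -0.255] ext [0.04  0.037] min [ 0.496 -0.274  0.03 ] max [ 0.538 -0.234  0.095]
391 ztop 0.134 top mid [ 0.533 -0.413] ext [0.04  0.041] min [ 0.513 -0.433  0.03 ] max [ 0.555 -0.391  0.138]
114 ztop 0.141 top mid [0.59  0.277] ext [0.019 0.017
[... 1478 characters left out ...]
t [0.035 0.03 ] min [0.598 0.436 0.03 ] max [0.658 0.488 0.139]
625 ztop 0.122 top mid [ 0.634 -0.284] ext [0.044 0.038] min [ 0.612 -0.304  0.03 ] max [ 0.656 -0.265  0.124]
727 ztop 0.133 top mid [0.684 0.283] ext [0.062 0.064] min [0.646 0.245 0.031] max [0.715 0.315 0.136]
1488 ztop 0.193 top mid [0.766 0.449] ext [0.032 0.099] min [0.691 0.343 0.03 ] max [0.8   0.5   0.202]
35 ztop 0.239 top mid [ 0.723 -0.001] ext [0.02  0.021] min [ 0.714 -0.011  0.227] max [0.734 0.01  0.239]
17 ztop 0.049 top mid [0.797 0.03 ] ext [0.005 0.018] min [0.795 0.019 0.03 ] max [0.8   0.043 0.05 ]
((0.5242463946342468, 0.04881078004837036), (0.3654599189758301, 0.2697644829750061), 86.26953887939453) 5177
```

View pics/c1.png

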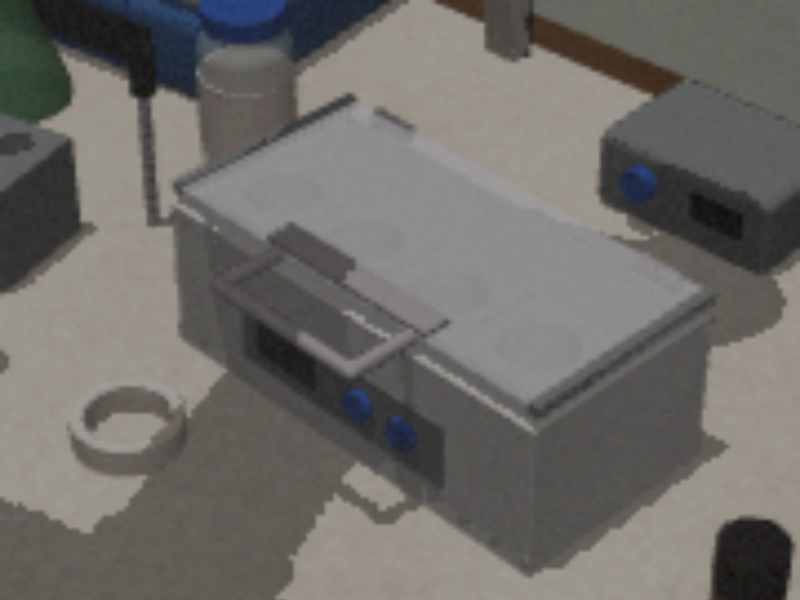

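View pics/wrist0.png

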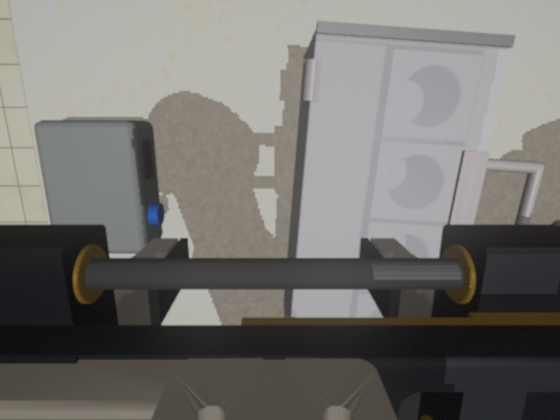

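```bash
python3 - <<'E'
from h import *
a=r.capture('scene');b=r.capture('side');w=r.capture('wrist')
for l,p in(('scene',a),('side',b),('wrist',w)):
    C=cloud(p); P=C[(C[...,2]>.095)&(C[...,2]<.13)&(C[...,0]>.42)&(C[...,0]<.69)&(C[...,1]>-.2)&(C[...,1]<.2)&(p['range_z']>0)]
    print(l,len(P),np.round(np.percentile(P[:,2],[5,50,95]),3))
    for y in np.arange(-.16,.2,.02):
        q=P[abs(P[:,1]-y)<.004]
        if len(q): 
            i=q[:,0].argmin(); j=q[:,0].argmax(); print(round(y,2),np.round(q[i],3),np.round(q[j],3),end=' | ')
    print()
    P2=P[P[:,0]>.43]; print(cv2.minAreaRect(P2[P2[:,0]>.51][:,:2].astype(np.float32)))
    q=P[P[:,0]<.485]
    if len(q): print('bar',len(q),np.round(q.mean(0),4),q.min(0),q.max(0), np.polyfit(q[:,1],q[:,0],1))
E
```

```text
scene 3876 [0.107 0.114 0.119]
-0.14 [ 0.582 -0.136  0.115] [ 0.645 -0.139  0.112] | -0.12 [ 0.565 -0.12   0.114] [ 0.648 -0.122  0.116] | -0.04 [ 0.567 -0.038  0.114] [ 0.602 -0.039  0.112] | -0.02 [ 0.514 -0.02   0.114] [ 0.652 -0.016  0.097] | -0.0 [0.459 0.002 0.111] [0.655 0.001 0.118] | 0.02 [0.458 0.02  0.113] [0.658 0.018 0.101] | 0.04 [0.457 0.037 0.109] [0.658 0.044 0.1  ] | 0.06 [0.46  0.063 0.11 ] [0.659 0.061 0.107] | 0.08 [0.463 0.082 0.109] [0.662 0.082 0.102] | 0.1 [0.513 0.099 0.111] [0.661 0.099 0.096] | 0.12 [0.514 0.116 0.112] [0.668 0.121 0.115] | 0.14 [0.517 0.143 0.114] [0.664 0.142 0.104] | 0.16 [0.514 0.163 0.11 ] [0.664 0.158 0.109] | 
((0.5863282680511475, 0.014963924884796143), (0.30591481924057007, 0.1569313406944275), 87.55354309082031)
bar 126 [0.4664 0.0378 0.1135] [ 0.45488698 -0.01433083  0.10475801] [0.48466555 0.08260708 0.12085831] [0.11374135 0.46206447]
side 4995 [0.102 0.117 0.121]
-0.14 [ 0.579 -0.136  0.121] [ 0.641 -0.137  0.111] | -0.12 [ 0.491 -0.119  0.097] [ 0.643 -0.117  0.116] | -0.1 [ 0.493 -0.096  0.102] [ 0.645 -0.1    0.119] | -0.0
[... 1057 characters left out ...]
 ] | -0.08 [ 0.5   -0.077  0.114] [ 0.651 -0.084  0.108] | -0.06 [ 0.501 -0.061  0.115] [ 0.649 -0.056  0.111] | -0.04 [ 0.466 -0.036  0.113] [ 0.65  -0.036  0.113] | -0.02 [ 0.455 -0.024  0.116] [ 0.651 -0.016  0.113] | -0.0 [ 0.457 -0.002  0.116] [0.653 0.002 0.114] | 0.02 [0.46  0.016 0.118] [0.654 0.024 0.116] | 0.04 [0.531 0.041 0.115] [0.656 0.044 0.115] | 0.08 [0.589 0.083 0.115] [0.658 0.082 0.116] | 0.1 [0.577 0.104 0.115] [0.659 0.103 0.101] | 
((0.5831483006477356, -0.010879561305046082), (0.2496526837348938, 0.14925412833690643), 86.25312042236328)
bar 1203 [ 0.4652 -0.0147  0.1157] [ 0.45401623 -0.03731934  0.10871838] [0.48494028 0.01843948 0.11913849] [-0.16583108  0.46277707]
```

All four wells show through the lid at about crop (285,190), (380,240), (455,290) and (540,345). Incubator yaw is about -3.6°, and the bar is near (0.464, 0.024, 0.113).

The things that could be taken for the depth rod are:
- Tall rod in the stand: grip at scene (391,215), top at 0.21 m. This is my choice.
- Small rod: grip at scene (356,250), top at 0.142 m.

Next I'll write a planner for relative moves.

```bash
cat >> h.py <<'E'
def st():
    s=r.get_state(); return np.array(s['tcp_pos']),R.from_euler('xyz',s['eef_rot'],degrees=True).as_matrix(),s
def down(yaw):  # tool down, jaw (tool y) at heading yaw (deg)
    a=np.radians(yaw); y=np.array([np.cos(a),np.sin(a),0]); x=np.array([0,0,-1.]); return np.stack([x,y,np.cross(x,y)],1)
def plan(calls,p0=None,R0=None):
    """calls: list of calls; each a list of (pos,yaw) rows (1..5, last repeated)"""
    if p0 is None: p0,R0,_=st()
    for c in calls:
        out=[]
        for pos,yaw in c:
            Rt=down(yaw); s=R0.T@(np.array(pos)-p0)/.15; t=R.from_matrix(R0.T@Rt).as_rotvec()/(np.pi/4)
            out.append([list(map(float,np.round(s,3))),list(map(float,np.round(t,3)))])
        bad = max(abs(v) for o in out for q in o for v in q)
        print(out if len(out)>1 else out[0], '*** TOO BIG' if bad>1 else '')
        p0,R0=np.array(c[-1][0]),down(c[-1][1])
E
python3 - <<'E'
from h import *
p,Q,s=st(); print(np.round(Q,3))
yaw=np.degrees(np.arctan2(Q[1,1],Q[0,1])); print(yaw)
y=-3.65 if abs(yaw)<90 else 176.35
plan([[((.57,.012,.235),y)],[((.464,.024,.215),y)]])
E
```

```text
[[ 0. -1.  0.]
 [ 0.  0.  1.]
 [-1. -0.  0.]]
179.99858457313704
[[0.07, 0.7, 0.08], [0.081, 0.0, 0.0]] 
[[0.133, 0.71, 0.035], [0.0, 0.0, 0.0]]
```

Request:
send_rows(
  plan=[
    [[0.07, 0.7, 0.08], [0.081, 0, 0]],
    [[0.07, 0.7, 0.08], [0.081, 0, 0]],
    [[0.07, 0.7, 0.08], [0.081, 0, 0]],
    [[0.07, 0.7, 0.08], [0.081, 0, 0]],
    [[0.07, 0.7, 0.08], [0.081, 0, 0]],
  ],
  jaw=-0.27,
  force=8,
)

```text
time_s: 1.9
tcp_pos: [0.571, 0.0122, 0.2359]
eef_rot: [-79.1, 89.9, 7.3]
contact_force: [0.4, 0.3, -0.1]
gripper_width: 0.0534
```

Request:
send_rows(
  plan=[
    [[0.133, 0.71, 0.035], [0, 0, 0]],
    [[0.133, 0.71, 0.035], [0, 0, 0]],
    [[0.133, 0.71, 0.035], [0, 0, 0]],
    [[0.133, 0.71, 0.035], [0, 0, 0]],
    [[0.133, 0.71, 0.035], [0, 0, 0]],
  ],
)

```text
time_s: 2.4
tcp_pos: [0.4669, 0.0246, 0.2165]
eef_rot: [-77.6, 89.8, 8.8]
contact_force: [0.1, 0.6, -0.1]
gripper_width: 0.0318
```

```bash
python3 - <<'E'
from h import *
p,Q,s=st(); print(np.round(p,4),np.round(Q,3),s['gripper_width'])
w=r.capture('wrist'); save(w,'w1'); C=cloud(w)
print('bar proj',proj(w,(.464,.024,.113)))
P=C[(w['range_z']>0)&(C[...,2]>.1)&(C[...,2]<.13)&(C[...,0]<.48)&(C[...,0]>.44)&(C[...,1]>-.06)&(C[...,1]<.12)]
print(len(P),P.min(0),P.max(0),P.mean(0))
for y in np.arange(-.04,.1,.01):
    q=P[abs(P[:,1]-y)<.003]
    if len(q)>5: print(round(y,2),len(q),np.round(q.min(0),4),np.round(q.max(0),4))
E
```

```text
[0.4669 0.0246 0.2165] [[ 0.003 -0.998  0.063]
 [ 0.001  0.063  0.998]
 [-1.    -0.003  0.001]] 0.03179415360331767
bar proj [278.11823542 211.76782917]
2012 [ 0.45345817 -0.03714035  0.11123198] [0.47993369 0.05994869 0.11954848] [0.46268976 0.00276905 0.116267  ]
-0.03 307 [ 0.4535 -0.033   0.1112] [ 0.4799 -0.0271  0.1193]
-0.02 116 [ 0.4541 -0.023   0.1116] [ 0.4638 -0.017   0.1189]
-0.01 115 [ 0.4546 -0.0129  0.1127] [ 0.4644 -0.0071  0.1189]
0.0 111 [ 0.4551 -0.0029  0.1121] [0.4651 0.0029 0.119 ]
0.01 102 [0.4564 0.007  0.1134] [0.4657 0.013  0.1187]
0.02 103 [0.4569 0.0171 0.1127] [0.4663 0.023  0.1187]
0.03 96 [0.4575 0.027  0.1136] [0.4669 0.0329 0.1189]
0.04 100 [0.4579 0.037  0.1131] [0.4675 0.043  0.1184]
0.05 92 [0.4585 0.0471 0.1129] [0.4681 0.0529 0.1184]
0.06 43 [0.4598 0.0571 0.1137] [0.4686 0.0599 0.1182]
```

View pics/w1.png

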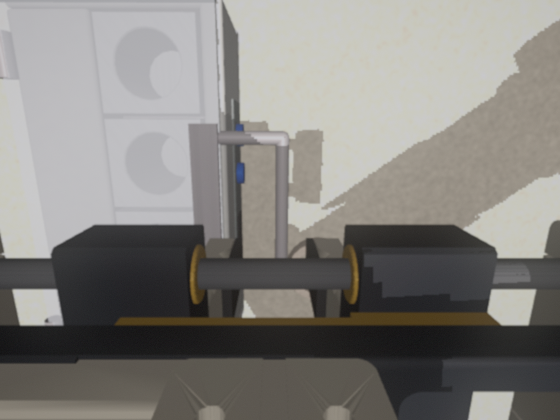

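```bash
python3 - <<'E'
from h import *
y=176.35; B=np.array([.4622,.0235,.1135]); x=np.array([np.cos(np.radians(-3.65)),np.sin(np.radians(-3.65)),0]); H=B+.192*x
plan([[((.4622,.0235,.16),y)],[((.4622,.0235,.113),y)]])
f=lambda t:(H-.192*np.cos(t)*x+np.array([0,0,.192*np.sin(t)]),y)
th=np.linspace(0,1.88,26)[1:]
plan([[f(t) for t in th[i:i+5]] for i in range(0,25,5)],B,down(y))
print(f(1.88))
E
```

```text
[[0.375, 0.032, -0.009], [0.001, 0.001, 0.004]] 
[[0.313, 0.0, 0.0], [0.0, 0.0, 0.0]] 
[[[-0.096, -0.004, 0.0], [0.0, 0.0, 0.0]], [[-0.192, -0.014, -0.0], [0.0, 0.0, 0.0]], [[-0.286, -0.032, -0.0], [0.0, 0.0, 0.0]], [[-0.379, -0.057, -0.0], [0.0, 0.0, 0.0]], [[-0.47, -0.089, -0.0], [0.0, 0.0, 0.0]]] 
[[[-0.088, -0.039, 0.0], [0.0, 0.0, 0.0]], [[-0.173, -0.084, 0.0], [0.0, 0.0, 0.0]], [[-0.254, -0.135, 0.0], [0.0, 0.0, 0.0]], [[-0.332, -0.193, 0.0], [0.0, 0.0, 0.0]], [[-0.404, -0.256, 0.0], [0.0, 0.0, 0.0]]] 
[[[-0.068, -0.068, 0.0], [0.0, 0.0, 0.0]], [[-0.13, -0.142, -0.0], [0.0, 0.0, 0.0]], [[-0.187, -0.219, 0.0], [0.0, 0.0, 0.0]], [[-0.238, -0.301, 0.0], [0.0, 0.0, 0.0]], [[-0.282, -0.386, 0.0], [0.0, 0.0, 0.0]]] 
[[[-0.038, -0.088, 0.0], [0.0, 0.0, 0.0]], [[-0.069, -0.179, 0.0], [0.0, 0.0, 0.0]], [[-0.093, -0.273, 0.0], [0.0, 0.0, 0.0]], [[-0.111, -0.367, 0.0], [0.0, 0.0, 0.0]], [[-0.121, -0.463, 0.0], [0.0, 0.0, 0.0]]] 
[[[-0.003, -0.096, 0.0], [0.0, 0.0, 0.0]], [[0.002, -0.192, 0.0], [0.0, 0.0, 0.0]], [[0.013, -0.288, 0.0], [0.0, 0.0, 0.0]], [[0.032, -0.382, 0.0], [0.0, 0.0, 0.0]], [[0.058, -0.475, 0.0], [0.0, 0.0, 0.0]]] 
(array([0.71211766, 0.00755754, 0.29639463]), 176.35)
```

Request:
send_rows(
  plan=[
    [[0.375, 0.032, -0.009], [0, 0, 0]],
    [[0.375, 0.032, -0.009], [0, 0, 0]],
    [[0.375, 0.032, -0.009], [0, 0, 0]],
    [[0.375, 0.032, -0.009], [0, 0, 0]],
    [[0.375, 0.032, -0.009], [0, 0, 0]],
  ],
)

```text
time_s: 2.95
tcp_pos: [0.4636, 0.0239, 0.1615]
eef_rot: [-75.7, 89.7, 10.7]
contact_force: [0.7, 0.2, -0.2]
gripper_width: 0.032
```

Request:
send_rows(
  plan=[
    [[0.1, 0, 0], [0, 0, 0]],
    [[0.2, 0, 0], [0, 0, 0]],
    [[0.313, 0, 0], [0, 0, 0]],
    [[0.313, 0, 0], [0, 0, 0]],
    [[0.313, 0, 0], [0, 0, 0]],
  ],
)

```text
time_s: 3.45
tcp_pos: [0.4645, 0.0241, 0.1155]
eef_rot: [-76.8, 89.6, 9.6]
contact_force: [-0.2, -0.3, 0.4]
gripper_width: 0.0319
```

Request:
send_rows(
  plan=[
    [[0, 0, 0], [0, 0, 0]],
    [[0, 0, 0], [0, 0, 0]],
    [[0, 0, 0], [0, 0, 0]],
    [[0, 0, 0], [0, 0, 0]],
    [[0, 0, 0], [0, 0, 0]],
  ],
  jaw=-1,
  force=12,
)

```text
time_s: 3.95
tcp_pos: [0.4617, 0.0238, 0.1154]
eef_rot: [-58.3, 89.9, 28.1]
contact_force: [-13.0, 5.4, 10.4]
gripper_width: 0.0094
```

Request:
send_rows(
  plan=[
    [[-0.096, -0.004, 0], [0, 0, 0]],
    [[-0.192, -0.014, 0], [0, 0, 0]],
    [[-0.286, -0.032, 0], [0, 0, 0]],
    [[-0.379, -0.057, 0], [0, 0, 0]],
    [[-0.47, -0.089, 0], [0, 0, 0]],
  ],
)

```text
time_s: 4.45
tcp_pos: [0.4746, 0.0229, 0.1866]
eef_rot: [-39.3, 89.9, 47.0]
contact_force: [2.0, 0.8, -3.2]
gripper_width: 0.0097
```

Request:
send_rows(
  plan=[
    [[-0.088, -0.039, 0], [0, 0, 0]],
    [[-0.173, -0.084, 0], [0, 0, 0]],
    [[-0.254, -0.135, 0], [0, 0, 0]],
    [[-0.332, -0.193, 0], [0, 0, 0]],
    [[-0.404, -0.256, 0], [0, 0, 0]],
  ],
)

```text
time_s: 4.95
tcp_pos: [0.5115, 0.0204, 0.2477]
eef_rot: [50.9, 89.9, 137.2]
contact_force: [-6.9, 2.2, 2.7]
gripper_width: 0.0097
```

```bash
python3 - <<'E'
from h import *
y=176.35; B=np.array([.4622,.0235,.1145]); x=np.array([np.cos(np.radians(-3.65)),np.sin(np.radians(-3.65)),0]); H=B+.192*x
p,Q,s=st(); d=p-H; t0=np.arctan2(d[2],-d@x); print(t0,np.hypot(d[2],d@x),p,s['gripper_width'],s['contact_force'])
f=lambda t:(H-.192*np.cos(t)*x+np.array([0,0,.192*np.sin(t)]),y)
th=np.linspace(t0,1.9,16)[1:]
plan([[f(t) for t in th[i:i+5]] for i in range(0,15,5)])
E
```

```text
0.7512121708902535 0.19512264654193895 [0.51149633 0.02042234 0.24767612] 0.009657244203880654 [-6.87999066  2.19729032  2.6767997 ]
[[[-0.055, -0.085, -0.0], [-0.001, 0.002, -0.002]], [[-0.119, -0.159, -0.0], [-0.001, 0.002, -0.002]], [[-0.176, -0.238, -0.0], [-0.001, 0.002, -0.002]], [[-0.228, -0.322, 0.0], [-0.001, 0.002, -0.002]], [[-0.273, -0.409, 0.0], [-0.001, 0.002, -0.002]]] 
[[[-0.038, -0.09, 0.0], [0.0, 0.0, 0.0]], [[-0.069, -0.183, 0.0], [0.0, 0.0, 0.0]], [[-0.093, -0.278, 0.0], [0.0, 0.0, 0.0]], [[-0.109, -0.375, 0.0], [0.0, 0.0, 0.0]], [[-0.118, -0.473, 0.0], [0.0, 0.0, 0.0]]] 
[[[-0.002, -0.098, -0.0], [0.0, 0.0, 0.0]], [[0.004, -0.196, 0.0], [0.0, 0.0, 0.0]], [[0.018, -0.293, 0.0], [0.0, 0.0, 0.0]], [[0.039, -0.389, 0.0], [0.0, 0.0, 0.0]], [[0.067, -0.483, 0.0], [0.0, 0.0, 0.0]]]
```

Request:
send_rows(
  plan=[
    [[-0.055, -0.085, 0], [0, 0, 0]],
    [[-0.119, -0.159, 0], [0, 0, 0]],
    [[-0.176, -0.238, 0], [0, 0, 0]],
    [[-0.228, -0.322, 0], [0, 0, 0]],
    [[-0.273, -0.409, 0], [0, 0, 0]],
  ],
)

```text
time_s: 5.45
tcp_pos: [0.5725, 0.016, 0.2906]
eef_rot: [48.6, 89.9, 135.0]
contact_force: [-4.0, -0.8, 4.7]
gripper_width: 0.0094
```

Request:
send_rows(
  plan=[
    [[-0.038, -0.09, 0], [0, 0, 0]],
    [[-0.069, -0.183, 0], [0, 0, 0]],
    [[-0.093, -0.278, 0], [0, 0, 0]],
    [[-0.109, -0.375, 0], [0, 0, 0]],
    [[-0.118, -0.473, 0], [0, 0, 0]],
  ],
)

```text
time_s: 5.95
tcp_pos: [0.6436, 0.0112, 0.3089]
eef_rot: [54.5, 89.9, 140.8]
contact_force: [-1.1, -0.8, 0.2]
gripper_width: 0.0097
```

Request:
send_rows(
  plan=[
    [[-0.002, -0.098, 0], [0, 0, 0]],
    [[0.004, -0.196, 0], [0, 0, 0]],
    [[0.018, -0.293, 0], [0, 0, 0]],
    [[0.039, -0.389, 0], [0, 0, 0]],
    [[0.067, -0.483, 0], [0, 0, 0]],
  ],
)

```text
time_s: 6.45
tcp_pos: [0.7164, 0.0062, 0.2989]
eef_rot: [64.0, 89.9, 150.3]
contact_force: [0.4, -1.0, 0.1]
gripper_width: 0.0093
```

Request:
send_rows(
  plan=[
    [[0, 0, 0], [0, 0, 0]],
    [[0, 0, 0], [0, 0, 0]],
    [[0, 0, 0], [0, 0, 0]],
    [[0, 0, 0], [0, 0, 0]],
    [[0, 0, 0], [0, 0, 0]],
  ],
  jaw=-0.2,
)

```text
time_s: 6.95
tcp_pos: [0.7161, 0.0063, 0.2994]
eef_rot: [42.6, 89.9, 128.9]
contact_force: [0.6, 0.3, 0.3]
gripper_width: 0.0345
```

Request:
send_rows(
  plan=[
    [[-0.1, 0, 0], [0, 0, 0]],
    [[-0.2, 0, 0], [0, 0, 0]],
    [[-0.4, 0, 0], [0, 0, 0]],
    [[-0.4, 0, 0], [0, 0, 0]],
    [[-0.4, 0, 0], [0, 0, 0]],
  ],
)

```text
time_s: 7.45
tcp_pos: [0.7162, 0.0064, 0.3607]
eef_rot: [-35.8, 89.9, 50.5]
contact_force: [-0.4, 0.1, -0.7]
gripper_width: 0.0349
```

Request:
send_rows(
  plan=[
    [[0, 0.3, 0.1], [0, 0, 0]],
    [[0, 0.6, 0.2], [0, 0, 0]],
    [[0, 1, 0.35], [0, 0, 0]],
    [[0, 1, 0.35], [0, 0, 0]],
    [[0, 1, 0.35], [0, 0, 0]],
  ],
  jaw=1,
)

```text
time_s: 7.95
tcp_pos: [0.5679, 0.0691, 0.3614]
eef_rot: [-39.5, 89.8, 47.0]
contact_force: [0.5, 0.1, 1.0]
gripper_width: 0.0692
```

```bash
python3 - <<'E'
from h import *
p,Q,s=st(); print(p,s['contact_force'])
w=r.capture('wrist'); b=r.capture('side'); a=r.capture('scene'); 
W=w['color'].copy(); C=cloud(w)
for d in r.trace(w,'well_1_mouth')[:6]:
    m=d['mask']&(w['range_z']>0); q=C[m]; t=q[(q[:,2]>.09)&(q[:,2]<.13)]
    print(round(d['score'],2),d['uv'],m.sum(),np.round(q.min(0),3),np.round(q.max(0),3))
np.savez('wA.npz',**{k:w[k] for k in('color','range_z','mtx','pose')})
cv2.imwrite('pics/w2.png',np.hstack([W,cv2.resize(b['color'][100:310,200:480],(560,420))])[:, :, ::-1][:, ::1])
im=cv2.imread('pics/w2.png'); cv2.imwrite('pics/w2.png',cv2.resize(im,(800,300)))
save(w,'w2full')
E
```

```text
[0.56793447 0.06905278 0.36137164] [0.53460443 0.05326254 0.99760529]
0.62 [280.5, 222.8] 2652 [0.528 0.087 0.011] [0.606 0.159 0.11 ]
```

View pics/w2.png

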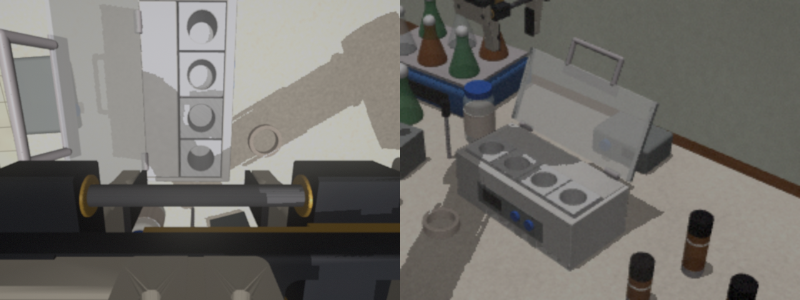

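The lid lies open and all four wells show, at wrist px about (283,37), (283,105), (282,160) and (282,220). I'll fit the mouths from depth.

```bash
python3 - <<'E'
from h import *
w=dict(np.load('wA.npz')); C=cloud(w); z=C[...,2]
# top plane rim points -> holes: pixels in incubator with z<.1
psi=np.radians(-3.65); ex=np.array([np.cos(psi),np.sin(psi)]); ey=np.array([-np.sin(psi),np.cos(psi)]); H=np.array([.654,.0115])
L=np.stack([(C[...,:2]-H)@ex,(C[...,:2]-H)@ey],-1)
top=(abs(z-.108)<.006)&(w['range_z']>0)
print('top z',np.median(z[top&(abs(L[...,0]+.095)<.03)&(abs(L[...,1])<.14)]))
hole=((z<.098)&(abs(L[...,1])<.14)&(L[...,0]>-.125)&(L[...,0]<-.045)&(w['range_z']>0)).astype(np.uint8)
n,l,stt,cen=cv2.connectedComponentsWithStats(hole)
for k in range(1,n):
    if stt[k,4]<150: continue
    m=(l==k).astype(np.uint8); c=max(cv2.findContours(m,0,1)[0],key=len)[:,0,:]
    # boundary pixels on plane z=.108
    K=w['mtx']; d=np.c_[(c-[K[0,2],K[1,2]])/[K[0,0],K[1,1]],np.ones(len(c))]@w['pose'][:3,:3].T; o=w['pose'][:3,3]
    X=(o+d*((.109-o[2])/d[:,2])[:,None])[:,:2]
    A=np.c_[2*X,np.ones(len(X))]; s=np.linalg.lstsq(A,(X**2).sum(1),rcond=None)[0]; rad=np.sqrt(s[2]+s[0]**2+s[1]**2)
    q=C[l==k]; i=np.hypot(*(q[:,:2]-s[:2]).T)<.012
    print(cen[k],stt[k,4],'ctr',np.round(s[:2],4),'r',round(rad,4),'local',np.round([(s[:2]-H)@ex,(s[:2]-H)@ey],4),'floor',np.round(np.percentile(q[:,2],[2,10,50]),4),'ctr z',np.round(np.median(q[i,2]) if i.any() else 0,4))
E
```

```text
top z 0.10731210904401783
[260.10684161 124.39081537] 1067 ctr [0.596  0.0107] r 0.0733 local [-0.0578 -0.0045] floor [0.0497 0.0555 0.081 ] ctr z 0.0704
[282.20220083  38.30330124] 1454 ctr [ 0.5501 -0.0852] r 0.0219 local [-0.0976 -0.1031] floor [0.0372 0.0458 0.048 ] ctr z 0.0474
[281.43249428 104.55682685] 1311 ctr [ 0.5547 -0.0166] r 0.0223 local [-0.0973 -0.0344] floor [0.0109 0.0228 0.0336] ctr z 0.0334
[280.83391916 164.7029877 ] 1138 ctr [0.5592 0.0516] r 0.0221 local [-0.0971  0.034 ] floor [0.0307 0.0585 0.0615] ctr z 0.0614
[280.34100418 220.17677824] 956 ctr [0.5637 0.1201] r 0.0216 local [-0.097   0.1027] floor [0.0128 0.0185 0.0422] ctr z 0.0196
```

Floor depths read 88, 46, 74 and 60 mm for wells 1 to 4, so vials e, b, d, c go there and vial a is left over. The rod will confirm this. Next I go above the rod grip.

```bash
python3 - <<'E'
from h import *
y=176.35
plan([[((.53,.20,.33),y)],[((.501,.335,.305),y)]])
E
```

```text
[[0.2, 0.326, 0.86], [-0.001, 0.002, 0.001]] 
[[0.167, 0.25, 0.886], [0.0, 0.0, 0.0]]
```

Request:
send_rows(
  plan=[
    [[0.2, 0.32, 0.86], [0, 0, 0]],
    [[0.2, 0.32, 0.86], [0, 0, 0]],
    [[0.2, 0.32, 0.86], [0, 0, 0]],
    [[0.2, 0.32, 0.86], [0, 0, 0]],
    [[0.2, 0.32, 0.86], [0, 0, 0]],
  ],
)

```text
time_s: 8.65
tcp_pos: [0.5314, 0.2006, 0.3289]
eef_rot: [109.0, 89.9, -164.6]
contact_force: [-0.6, -1.4, -0.2]
gripper_width: 0.0878
```

Request:
send_rows(
  plan=[
    [[0.167, 0.25, 0.886], [0, 0, 0]],
    [[0.167, 0.25, 0.886], [0, 0, 0]],
    [[0.167, 0.25, 0.886], [0, 0, 0]],
    [[0.167, 0.25, 0.886], [0, 0, 0]],
    [[0.167, 0.25, 0.886], [0, 0, 0]],
  ],
)

```text
time_s: 9.15
tcp_pos: [0.503, 0.3355, 0.303]
eef_rot: [135.6, 89.9, -138.1]
contact_force: [0.1, 0.8, 0.3]
gripper_width: 0.0876
```

```bash
python3 - <<'E'
from h import *
p,Q,s=st(); print(p)
w=r.capture('wrist'); save(w,'w3'); C=cloud(w); v=w['range_z']>0
for z0,z1 in((.185,.225),(.06,.09)):
  for q in clusters(C*v[...,None],z0,z1,(.4,.7,.2,.45),15,.003):
    print(z0,len(q),np.round(q.min(0),4),np.round(q.max(0),4),np.round((q.min(0)+q.max(0))/2,4), np.round(np.median(q[:,2]),4))
    print('circle',cv2.minEnclosingCircle(q[q[:,2]>np.median(q[:,2])-.004][:,:2].astype(np.float32)))
y=176.35
E
```

```text
[0.50302246 0.3354614  0.30303918]
0.185 1075 [0.4878 0.3278 0.1852] [0.513  0.3536 0.2112] [0.5004 0.3407 0.1982] 0.209
circle ((0.5005974173545837, 0.3406391143798828), 0.013042835518717766)
0.06 232 [0.4011 0.2368 0.0602] [0.414  0.2724 0.09  ] [0.4076 0.2546 0.0751] 0.0746
circle ((0.40150150656700134, 0.25456702709198), 0.01791301742196083)
0.06 439 [0.4003 0.395  0.0601] [0.4452 0.4323 0.09  ] [0.4227 0.4137 0.075 ] 0.0805
circle ((0.4229586720466614, 0.40973982214927673), 0.025808950886130333)
0.06 4538 [0.4513 0.2906 0.0601] [0.5512 0.3921 0.0896] [0.5013 0.3414 0.0748] 0.0743
circle ((0.5009440183639526, 0.34136268496513367), 0.06030336767435074)
0.06 40 [0.5844 0.2733 0.0603] [0.5886 0.2813 0.0854] [0.5865 0.2773 0.0728] 0.0721
circle ((0.5878199338912964, 0.27714115381240845), 0.0040676528587937355)
0.06 704 [0.6518 0.248  0.06  ] [0.6853 0.3155 0.0899] [0.6685 0.2817 0.075 ] 0.0759
circle ((0.6829062104225159, 0.2818530797958374), 0.03380579128861427)
```

View pics/w3.png

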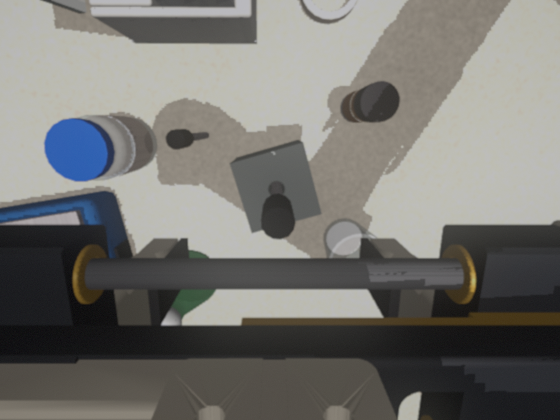

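The large rod is at (0.5006, 0.3407), px (278,215), top at 0.21. The small one at (180,138) stays. I grip the large one.

Request:
send_rows(
  plan=[
    [[0.2, 0.015, 0.035], [0, 0, 0]],
    [[0.4, 0.015, 0.035], [0, 0, 0]],
    [[0.6, 0.015, 0.035], [0, 0, 0]],
    [[0.78, 0.015, 0.035], [0, 0, 0]],
    [[0.78, 0.015, 0.035], [0, 0, 0]],
  ],
  jaw=0,
)

```text
time_s: 9.7
tcp_pos: [0.5005, 0.3371, 0.1834]
eef_rot: [137.1, 89.6, -136.7]
contact_force: [0.5, -0.7, -0.6]
gripper_width: 0.0532
```

Request:
send_rows(
  plan=[
    [[0, 0, 0], [0, 0, 0]],
    [[0, 0, 0], [0, 0, 0]],
    [[0, 0, 0], [0, 0, 0]],
    [[0, 0, 0], [0, 0, 0]],
    [[0, 0, 0], [0, 0, 0]],
  ],
  jaw=-1,
  force=25,
)

```text
time_s: 10.2
tcp_pos: [0.5011, 0.3376, 0.1849]
eef_rot: [138.6, 89.7, -135.2]
contact_force: [0.5, 0.3, 5.9]
gripper_width: 0.0255
```

Request:
send_rows(
  plan=[
    [[-0.2, 0, 0], [0, 0, 0]],
    [[-0.4, 0, 0], [0, 0, 0]],
    [[-0.6, 0, 0], [0, 0, 0]],
    [[-0.8, 0, 0], [0, 0, 0]],
    [[-0.95, 0, 0], [0, 0, 0]],
  ],
)

```text
time_s: 10.7
tcp_pos: [0.5015, 0.3383, 0.3294]
eef_rot: [136.0, 89.8, -137.8]
contact_force: [0.0, -0.2, -1.0]
gripper_width: 0.0256
```

```bash
python3 - <<'E'
from h import *
p,Q,s=st(); print(p,s['gripper_width'],s['contact_force']); y=176.35
plan([[((.53,.24,.335),y)],[((.563,.121,.325),y)]])
E
```

```text
[0.50154619 0.33828526 0.32943589] 0.025587737476420642 [ 0.01377096 -0.19007017 -0.96596631]
[[-0.036, -0.232, -0.641], [-0.003, -0.003, -0.003]] 
[[0.067, -0.27, -0.778], [0.0, 0.0, 0.0]]
```

Request:
send_rows(
  plan=[
    [[-0.04, -0.23, -0.64], [0, 0, 0]],
    [[-0.04, -0.23, -0.64], [0, 0, 0]],
    [[-0.04, -0.23, -0.64], [0, 0, 0]],
    [[-0.04, -0.23, -0.64], [0, 0, 0]],
    [[-0.04, -0.23, -0.64], [0, 0, 0]],
  ],
)

```text
time_s: 11.2
tcp_pos: [0.5294, 0.2406, 0.3353]
eef_rot: [129.9, 89.8, -143.9]
contact_force: [0.2, 0.2, -2.0]
gripper_width: 0.0256
```

Request:
send_rows(
  plan=[
    [[0.067, -0.27, -0.79], [0, 0, 0]],
    [[0.067, -0.27, -0.79], [0, 0, 0]],
    [[0.067, -0.27, -0.79], [0, 0, 0]],
    [[0.067, -0.27, -0.79], [0, 0, 0]],
    [[0.067, -0.27, -0.79], [0, 0, 0]],
  ],
)

```text
time_s: 11.7
tcp_pos: [0.5619, 0.1201, 0.325]
eef_rot: [126.2, 89.7, -147.6]
contact_force: [0.5, -0.7, -2.0]
gripper_width: 0.0258
```

```bash
python3 - <<'E'
from h import *
p,Q,s=st(); print(p,s['gripper_width'],s['contact_force']); y=176.35
w=r.capture('wrist'); b=r.capture('side')
c=np.hstack([cv2.resize(w['color'],(560,420)),cv2.resize(b['color'][140:310,230:400],(420,420))]); cv2.imwrite('pics/w4.png',cv2.resize(c,(800,343))[:,:,::-1])
for X in((.563,.121,.108),): print(proj(w,X),proj(b,X))
C=cloud(w); z=C[...,2]
# rod shaft points
q=C[(z>.15)&(z<.30)&(np.hypot(C[...,0]-p[0],C[...,1]-p[1])<.03)]
for zz in np.arange(.15,.3,.01):
    t=q[abs(q[:,2]-zz)<.005]
    if len(t)>5: print(round(zz,3),len(t),np.round(t.min(0),4),np.round(t.max(0),4))
plan([[((.563,.119,.21),y)]])
E
```

```text
[0.56193087 0.12013317 0.32496975] 0.025825253523150748 [ 0.53090623 -0.72093833 -2.00166971]
[272.23564694 187.22147884] [264.27789665 203.45482383]
0.15 12 [0.5573 0.118  0.1501] [0.5671 0.1214 0.1537]
0.16 26 [0.5565 0.1179 0.1554] [0.5671 0.1215 0.1648]
0.17 31 [0.5558 0.1178 0.1656] [0.5679 0.1239 0.175 ]
0.18 31 [0.556  0.1176 0.1753] [0.5676 0.1226 0.185 ]
0.19 34 [0.5557 0.1177 0.1857] [0.5673 0.1242 0.195 ]
0.2 39 [0.5556 0.1178 0.1951] [0.5673 0.1248 0.2041]
0.21 48 [0.5559 0.1178 0.2053] [0.5681 0.1236 0.2148]
0.22 52 [0.5561 0.1176 0.215 ] [0.5678 0.1228 0.2248]
0.23 57 [0.5558 0.1176 0.225 ] [0.5675 0.1251 0.2349]
0.24 66 [0.556  0.1175 0.2353] [0.5681 0.1239 0.245 ]
0.25 69 [0.5558 0.1177 0.2451] [0.5677 0.1248 0.255 ]
0.26 74 [0.5564 0.1175 0.2551] [0.5682 0.1225 0.2648]
0.27 100 [0.5561 0.1173 0.2653] [0.5681 0.1232 0.2748]
0.28 46 [0.5569 0.1176 0.2753] [0.5665 0.1209 0.282 ]
[[0.768, -0.011, -0.01], [-0.001, -0.003, -0.004]]
```

View pics/w4.png

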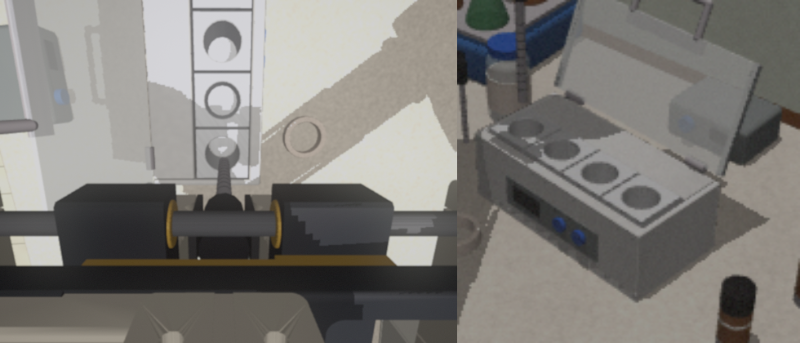

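Request:
send_rows(
  plan=[
    [[0.2, -0.011, -0.013], [0, 0, 0]],
    [[0.4, -0.011, -0.013], [0, 0, 0]],
    [[0.6, -0.011, -0.013], [0, 0, 0]],
    [[0.78, -0.011, -0.013], [0, 0, 0]],
    [[0.78, -0.011, -0.013], [0, 0, 0]],
  ],
)

```text
time_s: 12.3
tcp_pos: [0.5606, 0.1191, 0.2044]
eef_rot: [119.4, 89.4, -154.2]
contact_force: [-0.2, -0.4, -1.2]
gripper_width: 0.0257
```

Request:
send_rows(
  plan=[
    [[0.025, 0, 0], [0, 0, 0]],
    [[0.05, 0, 0], [0, 0, 0]],
    [[0.07, 0, 0], [0, 0, 0]],
    [[0.08, 0, 0], [0, 0, 0]],
    [[0.09, 0, 0], [0, 0, 0]],
  ],
)

```text
time_s: 12.8
tcp_pos: [0.5622, 0.1195, 0.1947]
eef_rot: [131.0, 89.6, -142.6]
contact_force: [-4.6, 0.5, 21.2]
gripper_width: 0.0258
```

Bottom touched at tip z of about 0.0197, so well 1 is 88 mm deep. On to well 2.

Request:
send_rows(
  plan=[
    [[-0.2, 0, 0], [0, 0, 0]],
    [[-0.4, 0, 0], [0, 0, 0]],
    [[-0.6, 0, 0], [0, 0, 0]],
    [[-0.8, 0, 0], [0, 0, 0]],
    [[-0.87, 0, 0], [0, 0, 0]],
  ],
)

```text
time_s: 13.3
tcp_pos: [0.5641, 0.1202, 0.3296]
eef_rot: [-139.7, 89.9, -53.2]
contact_force: [0.1, -0.4, -1.8]
gripper_width: 0.0256
```

```bash
python3 - <<'E'
from h import *
p,Q,s=st(); print(p,s['gripper_width'],s['contact_force']); y=176.35
plan([[((.5585,.0487,.30),y)],[((.5585,.0487,.243),y)],[((.5585,.0487,.234),y)]])
E
```

```text
[0.56413053 0.12020421 0.32956728] 0.02555083939924414 [ 0.14675317 -0.43597782 -1.84549266]
[[0.198, 0.008, -0.478], [0.002, -0.002, 0.002]] 
[[0.38, 0.0, 0.0], [0.0, 0.0, 0.0]] 
[[0.06, 0.0, 0.0], [0.0, 0.0, 0.0]]
```

Request:
send_rows(
  plan=[
    [[0.1, 0.008, -0.478], [0, 0, 0]],
    [[0.198, 0.008, -0.478], [0, 0, 0]],
    [[0.198, 0.008, -0.478], [0, 0, 0]],
    [[0.198, 0.008, -0.478], [0, 0, 0]],
    [[0.198, 0.008, -0.478], [0, 0, 0]],
  ],
)

```text
time_s: 13.8
tcp_pos: [0.5588, 0.0491, 0.3003]
eef_rot: [-121.8, 89.9, -35.4]
contact_force: [0.4, -0.4, -1.8]
gripper_width: 0.0256
```

Request:
send_rows(
  plan=[
    [[0.13, 0.0, 0], [0, 0, 0]],
    [[0.26, 0.0, 0], [0, 0, 0]],
    [[0.35, 0.0, 0], [0, 0, 0]],
    [[0.36, 0.0, 0], [0, 0, 0]],
    [[0.36, 0.0, 0], [0, 0, 0]],
  ],
)

```text
time_s: 14.3
tcp_pos: [0.5592, 0.0494, 0.2465]
eef_rot: [-131.2, 89.9, -44.7]
contact_force: [-0.6, -0.1, -0.9]
gripper_width: 0.026
```

Request:
send_rows(
  plan=[
    [[0.02, 0, 0], [0, 0, 0]],
    [[0.035, 0, 0], [0, 0, 0]],
    [[0.05, 0, 0], [0, 0, 0]],
    [[0.06, 0, 0], [0, 0, 0]],
    [[0.07, 0, 0], [0, 0, 0]],
  ],
)

```text
time_s: 14.8
tcp_pos: [0.5597, 0.0493, 0.2368]
eef_rot: [-117.1, 89.8, -30.6]
contact_force: [-2.4, -0.2, 9.5]
gripper_width: 0.0257
```

Request:
send_rows(
  plan=[
    [[-0.2, 0, 0], [0, 0, 0]],
    [[-0.4, 0, 0], [0, 0, 0]],
    [[-0.44, 0, 0], [0, 0, 0]],
    [[-0.44, 0, 0], [0, 0, 0]],
    [[-0.44, 0, 0], [0, 0, 0]],
  ],
)

```text
time_s: 15.3
tcp_pos: [0.5589, 0.0493, 0.3017]
eef_rot: [-135.4, 89.9, -48.9]
contact_force: [0.7, -0.3, -2.1]
gripper_width: 0.0257
```

Request:
send_rows(
  plan=[
    [[0, 0.003, -0.2], [0, 0, 0]],
    [[0, 0.003, -0.4], [0, 0, 0]],
    [[0, 0.003, -0.468], [0, 0, 0]],
    [[0, 0.003, -0.468], [0, 0, 0]],
    [[0, 0.003, -0.468], [0, 0, 0]],
  ],
)

```text
time_s: 15.8
tcp_pos: [0.554, -0.0206, 0.301]
eef_rot: [-164.5, 89.9, -78.1]
contact_force: [0.1, 0.3, -2.6]
gripper_width: 0.0258
```

Request:
send_rows(
  plan=[
    [[0.15, 0.0, 0], [0, 0, 0]],
    [[0.3, 0.0, 0], [0, 0, 0]],
    [[0.45, 0.0, 0], [0, 0, 0]],
    [[0.54, 0.0, 0], [0, 0, 0]],
    [[0.54, 0.0, 0], [0, 0, 0]],
  ],
)

```text
time_s: 16.3
tcp_pos: [0.553, -0.0203, 0.2179]
eef_rot: [130.8, 89.8, -142.7]
contact_force: [0.3, 0.1, -1.8]
gripper_width: 0.0255
```

Request:
send_rows(
  plan=[
    [[0.03, 0, 0], [0, 0, 0]],
    [[0.05, 0, 0], [0, 0, 0]],
    [[0.06, 0, 0], [0, 0, 0]],
    [[0.07, 0, 0], [0, 0, 0]],
    [[0.08, 0, 0], [0, 0, 0]],
  ],
)

```text
time_s: 16.8
tcp_pos: [0.5542, -0.0206, 0.2087]
eef_rot: [-172.2, 89.8, -85.7]
contact_force: [-5.0, 0.6, 19.7]
gripper_width: 0.0258
```

Request:
send_rows(
  plan=[
    [[-0.2, 0, 0], [0, 0, 0]],
    [[-0.4, 0, 0], [0, 0, 0]],
    [[-0.61, 0, 0], [0, 0, 0]],
    [[-0.61, 0, 0], [0, 0, 0]],
    [[-0.61, 0, 0], [0, 0, 0]],
  ],
)

```text
time_s: 17.3
tcp_pos: [0.5544, -0.0202, 0.301]
eef_rot: [-131.2, 89.8, -44.7]
contact_force: [0.6, -0.6, -2.8]
gripper_width: 0.0258
```

Request:
send_rows(
  plan=[
    [[0, 0, -0.2], [0, 0, 0]],
    [[0, 0, -0.4], [0, 0, 0]],
    [[0, 0, -0.462], [0, 0, 0]],
    [[0, 0, -0.462], [0, 0, 0]],
    [[0, 0, -0.462], [0, 0, 0]],
  ],
)

```text
time_s: 17.8
tcp_pos: [0.5498, -0.0892, 0.3003]
eef_rot: [-152.6, 89.9, -66.2]
contact_force: [-0.0, 0.1, -2.4]
gripper_width: 0.0253
```

Request:
send_rows(
  plan=[
    [[0.15, 0.0, 0], [0, 0, 0]],
    [[0.3, 0.0, 0], [0, 0, 0]],
    [[0.43, 0.0, 0], [0, 0, 0]],
    [[0.44, 0.0, 0], [0, 0, 0]],
    [[0.44, 0.0, 0], [0, 0, 0]],
  ],
)

```text
time_s: 18.3
tcp_pos: [0.55, -0.0888, 0.2342]
eef_rot: [-174.9, 89.9, -88.4]
contact_force: [-0.3, 0.5, -2.0]
gripper_width: 0.0254
```

Request:
send_rows(
  plan=[
    [[0.03, 0, 0], [0, 0, 0]],
    [[0.05, 0, 0], [0, 0, 0]],
    [[0.065, 0, 0], [0, 0, 0]],
    [[0.08, 0, 0], [0, 0, 0]],
    [[0.09, 0, 0], [0, 0, 0]],
  ],
)

```text
time_s: 18.8
tcp_pos: [0.5509, -0.0893, 0.2227]
eef_rot: [-141.1, 89.7, -54.5]
contact_force: [-3.3, 1.2, 16.9]
gripper_width: 0.0256
```

```bash
python3 - <<'E'
from h import *
y=176.35
plan([[((.551,-.089,.34),y)],[((.555,.055,.34),y)],[((.535,.20,.34),y)],[((.501,.3378,.34),y)]])
E
```

```text
[[-0.782, -0.003, -0.001], [0.005, -0.004, 0.004]] 
[[0.0, 0.035, 0.96], [0.0, 0.0, 0.0]] 
[[0.0, 0.195, 0.956], [0.0, 0.0, 0.0]] 
[[0.0, 0.285, 0.902], [0.0, 0.0, 0.0]]
```

Request:
send_rows(
  plan=[
    [[-0.25, 0, 0], [0, 0, 0]],
    [[-0.5, 0, 0], [0, 0, 0]],
    [[-0.78, 0, 0], [0, 0, 0]],
    [[-0.78, 0, 0], [0, 0, 0]],
    [[-0.78, 0, 0], [0, 0, 0]],
  ],
)

```text
time_s: 19.3
tcp_pos: [0.5508, -0.0887, 0.3407]
eef_rot: [-115.5, 89.7, -28.9]
contact_force: [-0.1, -0.1, -2.9]
gripper_width: 0.0257
```

Request:
send_rows(
  plan=[
    [[0, 0.035, 0.24], [0, 0, 0]],
    [[0, 0.035, 0.48], [0, 0, 0]],
    [[0, 0.035, 0.72], [0, 0, 0]],
    [[0, 0.035, 0.96], [0, 0, 0]],
    [[0, 0.035, 0.96], [0, 0, 0]],
  ],
)

```text
time_s: 19.8
tcp_pos: [0.5539, 0.0585, 0.3382]
eef_rot: [-138.6, 89.8, -51.9]
contact_force: [-0.7, 0.8, -2.6]
gripper_width: 0.026
```

Request:
send_rows(
  plan=[
    [[0, 0.05, 0.24], [0, 0, 0]],
    [[0, 0.1, 0.48], [0, 0, 0]],
    [[0, 0.15, 0.72], [0, 0, 0]],
    [[0, 0.195, 0.956], [0, 0, 0]],
    [[0, 0.195, 0.956], [0, 0, 0]],
  ],
)

```text
time_s: 20.3
tcp_pos: [0.532, 0.2061, 0.3356]
eef_rot: [-179.8, 89.8, -92.9]
contact_force: [0.2, 0.5, -1.7]
gripper_width: 0.0256
```

Request:
send_rows(
  plan=[
    [[0, 0.07, 0.24], [0, 0, 0]],
    [[0, 0.14, 0.48], [0, 0, 0]],
    [[0, 0.21, 0.72], [0, 0, 0]],
    [[0, 0.285, 0.902], [0, 0, 0]],
    [[0, 0.285, 0.902], [0, 0, 0]],
  ],
)

```text
time_s: 20.8
tcp_pos: [0.4956, 0.3457, 0.3329]
eef_rot: [160.2, 89.6, -112.8]
contact_force: [1.0, -1.0, -2.3]
gripper_width: 0.0258
```

```bash
python3 - <<'E'
from h import *
p,Q,s=st(); print(p,s['gripper_width'],s['contact_force']); y=176.35
w=r.capture('wrist'); C=cloud(w); z=C[...,2]; np.savez('wB.npz',**{k:w[k] for k in('color','range_z','mtx','pose')})
q=C[(z>.17)&(z<.29)&(np.hypot(C[...,0]-p[0],C[...,1]-p[1])<.03)]
for zz in (.18,.2,.24,.28):
    t=q[abs(q[:,2]-zz)<.006]; print(zz,len(t),np.round(t.min(0),4),np.round(t.max(0),4))
P=C[(abs(z-.075)<.005)&(np.hypot(C[...,0]-.5,C[...,1]-.34)<.08)]; print('stand rect',cv2.minAreaRect(P[:,:2].astype(np.float32)))
# hole mouth
m=((z<.066)&(np.hypot(C[...,0]-.5,C[...,1]-.34)<.022)&(w['range_z']>0)); print(m.sum())
u=proj(w,(.5006,.3407,.075)); print(u)
c=w['color'][int(u[1])-40:int(u[1])+40,int(u[0])-50:int(u[0])+50]; cv2.imwrite('pics/c5.png',cv2.resize(c,(600,480),interpolation=0)[:,:,::-1])
plan([[((.501,.3378,.24),y)],[((.501,.3378,.187),y)]])
E
```

```text
[0.49556113 0.34568937 0.33289947] 0.025801429834528378 [ 0.96849092 -0.95630322 -2.32537505]
0.18 34 [0.4897 0.3426 0.1742] [0.5006 0.3475 0.1856]
0.2 45 [0.4894 0.3429 0.1943] [0.5012 0.349  0.2057]
0.24 71 [0.4895 0.3429 0.2344] [0.5013 0.3493 0.2459]
0.28 117 [0.4898 0.3429 0.2741] [0.5018 0.3484 0.2855]
stand rect ((0.500903844833374, 0.3412396311759949), (0.08514969795942307, 0.08514771610498428), 12.357770919799805)
152
[269.10022981 177.12555133]
[[0.621, -0.037, -0.037], [0.014, -0.008, -0.002]] 
[[0.353, 0.0, 0.0], [0.0, 0.0, 0.0]]
```

View pics/c5.png

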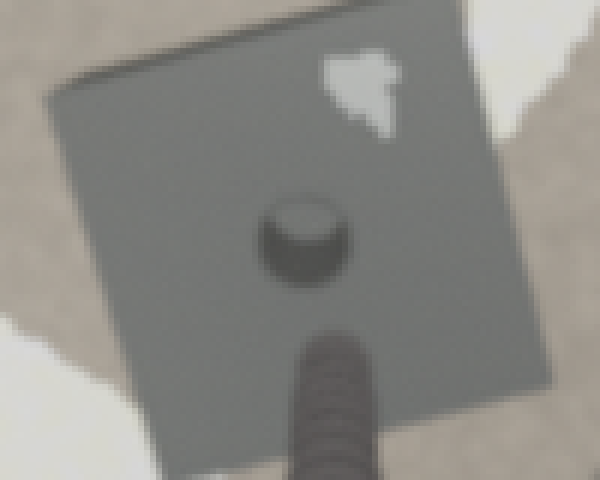

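Request:
send_rows(
  plan=[
    [[0.1, -0.037, -0.053], [0.014, -0.008, -0.002]],
    [[0.2, -0.037, -0.053], [0.014, -0.008, -0.002]],
    [[0.3, -0.037, -0.053], [0.014, -0.008, -0.002]],
    [[0.3, -0.037, -0.053], [0.014, -0.008, -0.002]],
    [[0.3, -0.037, -0.053], [0.014, -0.008, -0.002]],
  ],
)

```text
time_s: 21.35
tcp_pos: [0.5013, 0.3347, 0.2881]
eef_rot: [148.5, 89.9, -125.2]
contact_force: [0.4, 0.5, -0.9]
gripper_width: 0.0257
```

```bash
python3 - <<'E'
from h import *
p,Q,s=st(); print(p,s['gripper_width'],s['contact_force']); y=176.35
w=r.capture('wrist'); C=cloud(w); z=C[...,2]
q=C[(z>.12)&(z<.26)&(np.hypot(C[...,0]-p[0],C[...,1]-p[1])<.03)]
for zz in (.13,.14,.16,.2,.24):
    t=q[abs(q[:,2]-zz)<.006]
    if len(t): print(zz,len(t),np.round(t.min(0),4),np.round(t.max(0),4))
plan([[((.5008,.3376,.24),y)],[((.5008,.3376,.187),y)]])
E
```

```text
[0.50131257 0.33474364 0.28811558] 0.025676641629016995 [ 0.36274393  0.46873479 -0.89579163]
0.13 35 [0.4956 0.3325 0.1243] [0.5068 0.3374 0.136 ]
0.14 36 [0.4951 0.3325 0.1341] [0.5075 0.3387 0.1459]
0.16 48 [0.4953 0.3324 0.1541] [0.5072 0.3388 0.166 ]
0.2 71 [0.4954 0.3326 0.194 ] [0.5078 0.3389 0.2059]
0.24 85 [0.4958 0.3322 0.234 ] [0.5068 0.3371 0.245 ]
[[0.325, 0.006, 0.016], [-0.001, 0.0, 0.0]] 
[[0.353, 0.0, 0.0], [0.0, 0.0, 0.0]]
```

Request:
send_rows(
  plan=[
    [[0.05, 0.004, 0.017], [0, 0, 0]],
    [[0.1, 0.004, 0.017], [0, 0, 0]],
    [[0.15, 0.004, 0.017], [0, 0, 0]],
    [[0.2, 0.004, 0.017], [0, 0, 0]],
    [[0.2, 0.004, 0.017], [0, 0, 0]],
  ],
)

```text
time_s: 21.9
tcp_pos: [0.5004, 0.3374, 0.2571]
eef_rot: [138.8, 89.9, -134.9]
contact_force: [-0.7, -1.5, -2.4]
gripper_width: 0.0256
```

Request:
send_rows(
  plan=[
    [[0.03, 0, 0], [0, 0, 0]],
    [[0.06, 0, 0], [0, 0, 0]],
    [[0.09, 0, 0], [0, 0, 0]],
    [[0.12, 0, 0], [0, 0, 0]],
    [[0.12, 0, 0], [0, 0, 0]],
  ],
)

```text
time_s: 22.4
tcp_pos: [0.5001, 0.3371, 0.2383]
eef_rot: [137.7, 89.8, -136.0]
contact_force: [0.1, -0.3, -1.9]
gripper_width: 0.0257
```

Request:
send_rows(
  plan=[
    [[0.09, 0, 0], [0, 0, 0]],
    [[0.18, 0, 0], [0, 0, 0]],
    [[0.27, 0, 0], [0, 0, 0]],
    [[0.34, 0, 0], [0, 0, 0]],
    [[0.34, 0, 0], [0, 0, 0]],
  ],
)

```text
time_s: 22.9
tcp_pos: [0.4997, 0.3365, 0.1856]
eef_rot: [141.5, 89.7, -132.2]
contact_force: [0.0, -0.3, -1.6]
gripper_width: 0.0255
```

Request:
send_rows(
  plan=[
    [[0, 0, 0], [0, 0, 0]],
    [[0, 0, 0], [0, 0, 0]],
    [[0, 0, 0], [0, 0, 0]],
    [[0, 0, 0], [0, 0, 0]],
    [[0, 0, 0], [0, 0, 0]],
  ],
  jaw=0.1,
)

```text
time_s: 23.4
tcp_pos: [0.4998, 0.3366, 0.1859]
eef_rot: [141.4, 89.7, -132.3]
contact_force: [0.4, 0.7, -0.5]
gripper_width: 0.0481
```

Request:
send_rows(
  plan=[
    [[-0.2, 0, 0], [0, 0, 0]],
    [[-0.4, 0, 0], [0, 0, 0]],
    [[-0.6, 0, 0], [0, 0, 0]],
    [[-0.75, 0, 0], [0, 0, 0]],
    [[-0.75, 0, 0], [0, 0, 0]],
  ],
)

```text
time_s: 23.9
tcp_pos: [0.5014, 0.338, 0.3026]
eef_rot: [-63.5, 89.9, 22.8]
contact_force: [0.4, -0.3, 0.4]
gripper_width: 0.0481
```

```bash
python3 - <<'E'
from h import *
p,Q,s=st(); print(p,s['gripper_width'],s['contact_force']); y=176.35
w=r.capture('wrist'); C=cloud(w); v=w['range_z']>0
for q in clusters(C*v[...,None],.19,.225,(.4,.7,.2,.45),15,.003): print(len(q),np.round((q.min(0)+q.max(0))/2,4),np.round(np.median(q[:,2]),4))
a=r.capture('scene'); b=r.capture('side')
for l,pp in(('scene',a),('side',b),('wrist',w)):
    Cc=cloud(pp)
    for k,c,h in(('a',(.381,-.25),.077),('b',(.513,-.256),.091),('c',(.394,.254),.105),('d',(.636,-.284),.119),('e',(.531,-.412),.133)):
        m=(np.hypot(Cc[...,0]-c[0],Cc[...,1]-c[1])<.06)&(Cc[...,2]>h-.004)&(pp['range_z']>0)
        if m.sum()>20:
            q=Cc[m]; print(l,k,m.sum(),np.round((q.min(0)+q.max(0))/2,4),np.round(np.ptp(q,axis=0),3))
plan([[((.44,.28,.24),y)],[((.394,.254,.19),y)]])
E
```

```text
[0.50144917 0.33795437 0.30258803] 0.04806622212001525 [ 0.37488329 -0.32567212  0.42877223]
1039 [0.4991 0.3398 0.2006] 0.2091
scene a 64 [ 0.3848 -0.2477  0.078 ] [0.039 0.039 0.01 ]
scene b 79 [ 0.5158 -0.2567  0.0908] [0.039 0.036 0.007]
scene c 87 [0.3967 0.2532 0.1047] [0.042 0.036 0.007]
scene d 92 [ 0.6376 -0.2858  0.1193] [0.038 0.038 0.008]
scene e 88 [ 0.5336 -0.4119  0.1337] [0.039 0.039 0.009]
side a 230 [ 0.3791 -0.2501  0.0775] [0.039 0.039 0.009]
side b 191 [ 0.5114 -0.2552  0.0911] [0.041 0.041 0.008]
side c 231 [0.399  0.2739 0.246 ] [0.051 0.079 0.29 ]
side d 171 [ 0.6339 -0.2835  0.1195] [0.042 0.039 0.009]
side e 240 [ 0.5291 -0.4116  0.1332] [0.04  0.038 0.008]
wrist c 1470 [0.3977 0.2723 0.2279] [0.045 0.073 0.253]
[[0.389, 0.372, -0.403], [-0.001, -0.005, -0.005]] 
[[0.333, 0.295, -0.193], [0.0, 0.0, 0.0]]
```

Rod is back in its stand, top at 0.209. Next is vial c.

Request:
send_rows(
  plan=[
    [[0.3, 0.372, -0.403], [0, 0, 0]],
    [[0.3, 0.372, -0.403], [0, 0, 0]],
    [[0.3, 0.372, -0.403], [0, 0, 0]],
    [[0.39, 0.372, -0.403], [0, 0, 0]],
    [[0.39, 0.372, -0.403], [0, 0, 0]],
  ],
  jaw=0.4,
)

```text
time_s: 24.55
tcp_pos: [0.4391, 0.2791, 0.238]
eef_rot: [137.4, 89.5, -136.3]
contact_force: [-0.8, 0.3, 0.2]
gripper_width: 0.0613
```

Request:
send_rows(
  plan=[
    [[0.333, 0.295, -0.193], [0, 0, 0]],
    [[0.333, 0.295, -0.193], [0, 0, 0]],
    [[0.333, 0.295, -0.193], [0, 0, 0]],
    [[0.333, 0.295, -0.193], [0, 0, 0]],
    [[0.333, 0.295, -0.193], [0, 0, 0]],
  ],
)

```text
time_s: 25.05
tcp_pos: [0.3937, 0.2538, 0.1894]
eef_rot: [138.4, 89.6, -135.3]
contact_force: [0.1, 0.4, -0.3]
gripper_width: 0.0613
```

```bash
cat >> h.py <<'E'
def vial(h,c,name='wrist',rad=.06):
    w=r.capture(name); C=cloud(w)
    m=(np.hypot(C[...,0]-c[0],C[...,1]-c[1])<rad)&(abs(C[...,2]-h)<.006)&(w['range_z']>0); q=C[m]
    print('vial top',m.sum(),np.round((q.min(0)+q.max(0))/2,4),'ext',np.round(np.ptp(q,axis=0),4),cv2.minEnclosingCircle(q[:,:2].astype(np.float32)))
    return w
E
python3 - <<'E'
from h import *
p,Q,s=st(); print(p,s['gripper_width'],s['contact_force']); y=176.35
w=vial(.105,(.394,.254)); save(w,'w6')
print(proj(w,(.394,.254,.105)))
plan([[((.394,.254,.087),y)]])
E
```

```text
[0.39374025 0.25376697 0.18936773] 0.061332916325470756 [ 0.10106706  0.37445876 -0.33750453]
vial top 2279 [0.3939 0.2547 0.1028] ext [0.0382 0.039  0.0075] ((0.394145131111145, 0.2546483874320984), 0.01967204362154007)
[272.97397586 220.86934149]
[[0.682, -0.005, 0.006], [-0.001, -0.007, -0.007]]
```

Request:
send_rows(
  plan=[
    [[0.2, 0, 0.006], [0, -0.007, -0.007]],
    [[0.4, 0, 0.006], [0, -0.007, -0.007]],
    [[0.55, 0, 0.006], [0, -0.007, -0.007]],
    [[0.68, 0, 0.006], [0, -0.007, -0.007]],
    [[0.68, 0, 0.006], [0, -0.007, -0.007]],
  ],
)

```text
time_s: 25.6
tcp_pos: [0.3928, 0.2533, 0.0854]
eef_rot: [151.9, 89.8, -121.8]
contact_force: [0.9, -1.0, 0.7]
gripper_width: 0.0615
```

Request:
send_rows(
  plan=[
    [[0, 0, 0], [0, 0, 0]],
    [[0, 0, 0], [0, 0, 0]],
    [[0, 0, 0], [0, 0, 0]],
    [[0, 0, 0], [0, 0, 0]],
    [[0, 0, 0], [0, 0, 0]],
  ],
  jaw=-1,
  force=20,
)

```text
time_s: 26.1
tcp_pos: [0.3933, 0.2539, 0.0863]
eef_rot: [159.5, 89.9, -114.3]
contact_force: [-0.2, 0.9, 4.3]
gripper_width: 0.0374
```

Request:
send_rows(
  plan=[
    [[-0.2, 0, 0], [0, 0, 0]],
    [[-0.4, 0, 0], [0, 0, 0]],
    [[-0.6, 0, 0], [0, 0, 0]],
    [[-0.8, 0, 0], [0, 0, 0]],
    [[-1, 0, 0], [0, 0, 0]],
  ],
)

```text
time_s: 26.6
tcp_pos: [0.393, 0.2537, 0.2375]
eef_rot: [149.9, 89.9, -123.8]
contact_force: [1.7, 0.6, -1.8]
gripper_width: 0.0377
```

```bash
python3 - <<'E'
from h import *
p,Q,s=st(); print(p,s['gripper_width'],s['contact_force']); y=176.35
plan([[((.48,.19,.30),y)],[((.56,.12,.30),y)]])
E
```

```text
[0.39298409 0.25374748 0.23754497] 0.03769092897383804 [ 1.65919357  0.62519168 -1.82936768]
[[-0.416, -0.606, -0.387], [-0.002, -0.002, -0.001]] 
[[0.0, -0.562, -0.432], [0.0, 0.0, 0.0]]
```

Request:
send_rows(
  plan=[
    [[-0.15, -0.2, -0.13], [0, 0, 0]],
    [[-0.3, -0.4, -0.26], [0, 0, 0]],
    [[-0.416, -0.606, -0.387], [0, 0, 0]],
    [[-0.416, -0.606, -0.387], [0, 0, 0]],
    [[-0.416, -0.606, -0.387], [0, 0, 0]],
  ],
)

```text
time_s: 27.1
tcp_pos: [0.48, 0.1894, 0.2996]
eef_rot: [133.5, 89.8, -140.4]
contact_force: [-0.1, 0.2, -1.4]
gripper_width: 0.0377
```

Request:
send_rows(
  plan=[
    [[0, -0.2, -0.15], [0, 0, 0]],
    [[0, -0.4, -0.3], [0, 0, 0]],
    [[0, -0.562, -0.432], [0, 0, 0]],
    [[0, -0.562, -0.432], [0, 0, 0]],
    [[0, -0.562, -0.432], [0, 0, 0]],
  ],
)

```text
time_s: 27.6
tcp_pos: [0.5589, 0.1191, 0.2983]
eef_rot: [121.3, 89.7, -152.6]
contact_force: [-0.3, -0.1, -1.9]
gripper_width: 0.0377
```

```bash
cat >> h.py <<'E'
WELL={1:(.5637,.121),2:(.5592,.052),3:(.5547,-.017),4:(.5501,-.0862)}
def wells(w,ks,zt=.108):
    """fit mouth circle: rays of the depth-drop boundary on plane zt, trimmed fit"""
    from scipy.optimize import least_squares
    C=cloud(w); z=C[...,2]; K=w['mtx']; o=w['pose'][:3,3]
    v,u=np.indices(z.shape); d=np.stack([(u-K[0,2])/K[0,0],(v-K[1,2])/K[1,1],np.ones(z.shape)],-1)@w['pose'][:3,:3].T
    X=(o+d*((zt-o[2])/d[...,2])[...,None])[...,:2]     # where each ray meets the top plane
    hole=(z<zt-.006)&(w['range_z']>0); top=(abs(z-zt)<.006)&(w['range_z']>0)
    for k in ks:
        rr=X-np.array(WELL[k]); rho=np.hypot(rr[...,0],rr[...,1]); ang=np.arctan2(rr[...,1],rr[...,0]); B=[]
        for a in np.arange(-np.pi,np.pi,.15):
            s=abs(np.angle(np.exp(1j*(ang-a))))<.06
            i=s&hole&(rho<.030); t=s&top&(rho<.033)
            if i.sum()>3 and t.sum()>2:
                q=.5*(np.percentile(rho[i],98)+np.percentile(rho[t],2)); B.append([q*np.cos(a),q*np.sin(a)])
        B=np.array(B)
        if len(B)<8: print(k,'few',len(B)); continue
        f=least_squares(lambda s:np.hypot(B[:,0]-s[0],B[:,1]-s[1])-s[2],[0,0,.0235],loss='soft_l1',f_scale=.001)
        print('well',k,len(B),np.round(np.array(WELL[k])+f.x[:2],4),'r',round(f.x[2],4))
E
python3 - <<'E'
from h import *
p,Q,s=st(); print(p,s['gripper_width'],s['contact_force']); y=176.35
w=r.capture('wrist'); save(w,'w7'); wells(w,[1,2,3,4])
b=r.capture('side'); wells(b,[1,2,3,4])
plan([[((.555,.02,.29),y)],[((.5501,-.0862,.27),y)]])
E
```

```text
[0.55889603 0.1190979  0.29833983] 0.037743780634624025 [-0.26436587 -0.08288303 -1.86276553]
well 1 28 [0.5636 0.1218] r 0.023
well 2 42 [0.5589 0.0527] r 0.023
well 3 42 [ 0.5544 -0.0162] r 0.0228
4 few 0
1 few 0
2 few 3
3 few 6
well 4 11 [ 0.5472 -0.0872] r 0.0223
[[0.062, -0.02, -0.665], [-0.004, -0.002, -0.004]] 
[[0.133, -0.012, -0.709], [0.0, 0.0, 0.0]]
```

View pics/w7.png

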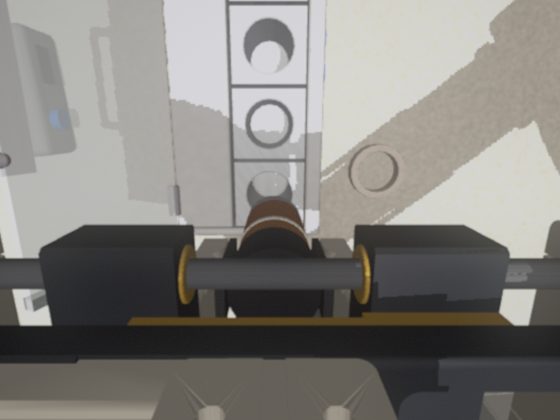

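Request:
send_rows(
  plan=[
    [[0.06, -0.02, -0.22], [0, 0, 0]],
    [[0.06, -0.02, -0.44], [0, 0, 0]],
    [[0.06, -0.02, -0.665], [0, 0, 0]],
    [[0.06, -0.02, -0.665], [0, 0, 0]],
    [[0.06, -0.02, -0.665], [0, 0, 0]],
  ],
)

```text
time_s: 28.2
tcp_pos: [0.5544, 0.0203, 0.2906]
eef_rot: [119.5, 89.8, -154.3]
contact_force: [-0.2, 0.2, -1.8]
gripper_width: 0.0379
```

Request:
send_rows(
  plan=[
    [[0.1, -0.012, -0.24], [0, 0, 0]],
    [[0.2, -0.012, -0.48], [0, 0, 0]],
    [[0.3, -0.012, -0.709], [0, 0, 0]],
    [[0.37, -0.012, -0.709], [0, 0, 0]],
    [[0.37, -0.012, -0.709], [0, 0, 0]],
  ],
)

```text
time_s: 28.7
tcp_pos: [0.5482, -0.0854, 0.2337]
eef_rot: [105.8, 89.7, -168.0]
contact_force: [0.2, 0.7, -0.9]
gripper_width: 0.0381
```

```bash
cat >> h.py <<'E'
def held(w,z0,z1,p):
    """front surface centre of a held 38 mm vial: x mid, y front+19mm"""
    C=cloud(w); m=(C[...,2]>z0)&(C[...,2]<z1)&(np.hypot(C[...,0]-p[0],C[...,1]-p[1])<.028)&(w['range_z']>0); q=C[m]
    print('held',m.sum(),np.round([(q[:,0].min()+q[:,0].max())/2,np.percentile(q[:,1],1)+.019],4),'extx',round(float(np.ptp(q[:,0])),4),'zmin',round(float(q[:,2].min()),4))
E
python3 - <<'E'
from h import *
p,Q,s=st(); print(p,s['gripper_width'],s['contact_force']); y=176.35
w=r.capture('wrist'); wells(w,[4,3,2]); held(w,p[2]-.075,p[2]-.03,p)
plan([[((.5497,-.0865,.19),y)],[((.5497,-.0865,.137),y)]])
E
```

```text
[ 0.54816278 -0.0854219   0.23372177] 0.03809695833491349 [ 0.23628173  0.6691089  -0.91920629]
well 4 25 [ 0.5495 -0.088 ] r 0.0228
3 few 0
2 few 0
held 882 [ 0.5474 -0.0846] extx 0.036 zmin 0.1587
[[0.299, -0.007, -0.009], [-0.003, -0.002, -0.004]] 
[[0.353, 0.0, 0.0], [0.0, 0.0, 0.0]]
```

Request:
send_rows(
  plan=[
    [[0.05, -0.015, -0.014], [0, 0, 0]],
    [[0.1, -0.015, -0.014], [0, 0, 0]],
    [[0.15, -0.015, -0.014], [0, 0, 0]],
    [[0.15, -0.015, -0.014], [0, 0, 0]],
    [[0.15, -0.015, -0.014], [0, 0, 0]],
  ],
)

```text
time_s: 29.25
tcp_pos: [0.5509, -0.0871, 0.2122]
eef_rot: [113.6, 89.8, -160.2]
contact_force: [-0.2, 0.5, -1.8]
gripper_width: 0.0377
```

```bash
python3 - <<'E'
from h import *
p,Q,s=st(); print(p,s['gripper_width'],s['contact_force']); y=176.35
w=r.capture('wrist'); wells(w,[4]); held(w,p[2]-.075,p[2]-.03,p)
E
```

```text
[ 0.55088397 -0.08711291  0.21217347] 0.037650746150449645 [-0.19527675  0.47377997 -1.78305544]
well 4 24 [ 0.5495 -0.088 ] r 0.0229
held 888 [ 0.5502 -0.0864] extx 0.0359 zmin 0.1372
```

Request:
send_rows(
  plan=[
    [[0.07, -0.0, -0.004], [0, 0, 0]],
    [[0.14, 0, -0.004], [0, 0, 0]],
    [[0.21, 0, -0.004], [0, 0, 0]],
    [[0.28, 0, -0.004], [0, 0, 0]],
    [[0.28, 0, -0.004], [0, 0, 0]],
  ],
)

```text
time_s: 29.8
tcp_pos: [0.5497, -0.088, 0.1683]
eef_rot: [106.9, 89.6, -166.9]
contact_force: [-0.8, -0.8, -1.5]
gripper_width: 0.0376
```

Request:
send_rows(
  plan=[
    [[0.06, 0, 0], [0, 0, 0]],
    [[0.12, 0, 0], [0, 0, 0]],
    [[0.18, 0, 0], [0, 0, 0]],
    [[0.21, 0, 0], [0, 0, 0]],
    [[0.215, 0, 0], [0, 0, 0]],
  ],
)

```text
time_s: 30.3
tcp_pos: [0.5491, -0.0881, 0.1352]
eef_rot: [106.3, 89.5, -167.4]
contact_force: [0.2, -0.5, -1.5]
gripper_width: 0.0377
```

Request:
send_rows(
  plan=[
    [[0.01, 0, 0], [0, 0, 0]],
    [[0.01, 0, 0], [0, 0, 0]],
    [[0.01, 0, 0], [0, 0, 0]],
    [[0.01, 0, 0], [0, 0, 0]],
    [[0.01, 0, 0], [0, 0, 0]],
  ],
  jaw=0.3,
)

```text
time_s: 30.8
tcp_pos: [0.5492, -0.0881, 0.134]
eef_rot: [106.8, 89.6, -166.9]
contact_force: [0.9, -0.2, 0.0]
gripper_width: 0.0568
```

Request:
send_rows(
  plan=[
    [[-0.1, 0, 0], [0, 0, 0]],
    [[-0.3, 0, 0], [0, 0, 0]],
    [[-0.5, 0, 0], [0, 0, 0]],
    [[-0.75, 0, 0], [0, 0, 0]],
    [[-0.75, 0, 0], [0, 0, 0]],
  ],
)

```text
time_s: 31.3
tcp_pos: [0.5528, -0.088, 0.2522]
eef_rot: [-134.8, 89.9, -48.6]
contact_force: [0.1, 0.3, -1.0]
gripper_width: 0.0566
```

Request:
send_rows(
  plan=[
    [[0.15, 0.05, -0.25], [0, 0, 0]],
    [[0.3, 0.1, -0.5], [0, 0, 0]],
    [[0.45, 0.17, -0.75], [0, 0, 0]],
    [[0.45, 0.17, -0.98], [0, 0, 0]],
    [[0.45, 0.17, -0.98], [0, 0, 0]],
  ],
  jaw=0.4,
)

```text
time_s: 31.8
tcp_pos: [0.5166, -0.2362, 0.1839]
eef_rot: [175.4, 89.9, -98.6]
contact_force: [0.1, 0.2, -0.4]
gripper_width: 0.0612
```

```bash
python3 - <<'E'
from h import *
p,Q,s=st(); print(p,s['gripper_width'],s['contact_force']); y=176.35
w=vial(.091,(.513,-.256)); vial(.119,(.636,-.284),'scene');vial(.153,(.55,-.087),'scene')
plan([[((.513,-.256,.12),y)],[((.513,-.256,.073),y)]])
E
```

```text
[ 0.51663296 -0.23619886  0.18385289] 0.06122921407307647 [ 0.06971993  0.18818055 -0.35876268]
vial top 2240 [ 0.5134 -0.2564  0.089 ] ext [0.0383 0.0385 0.0077] ((0.5133845210075378, -0.25622832775115967), 0.019505374133586884)
vial top 122 [ 0.6377 -0.2851  0.1185] ext [0.0427 0.0383 0.0109] ((0.6377481818199158, -0.2844163775444031), 0.021480433642864227)
vial top 123 [ 0.5509 -0.088   0.1518] ext [0.0415 0.0365 0.0095] ((0.5509466528892517, -0.08624245226383209), 0.021699504926800728)
[[0.432, 0.023, -0.153], [-0.003, -0.002, 0.002]] 
[[0.313, 0.0, 0.0], [0.0, 0.0, 0.0]]
```

Request:
send_rows(
  plan=[
    [[0.1, 0.023, -0.153], [0, 0, 0]],
    [[0.3, 0.02, -0.153], [0, 0, 0]],
    [[0.432, 0.02, -0.153], [0, 0, 0]],
    [[0.432, 0.02, -0.153], [0, 0, 0]],
    [[0.432, 0.02, -0.153], [0, 0, 0]],
  ],
)

```text
time_s: 32.45
tcp_pos: [0.514, -0.2554, 0.1207]
eef_rot: [-136.7, 89.8, -50.4]
contact_force: [-0.1, 0.3, 0.9]
gripper_width: 0.0612
```

Request:
send_rows(
  plan=[
    [[0.1, 0, 0], [0, 0, 0]],
    [[0.2, 0, 0], [0, 0, 0]],
    [[0.3, 0, 0], [0, 0, 0]],
    [[0.31, 0, 0], [0, 0, 0]],
    [[0.31, 0, 0], [0, 0, 0]],
  ],
)

```text
time_s: 32.95
tcp_pos: [0.5149, -0.2554, 0.0753]
eef_rot: [-127.2, 89.8, -40.9]
contact_force: [-0.2, -0.0, 0.3]
gripper_width: 0.0614
```

Request:
send_rows(
  plan=[
    [[0, 0, 0], [0, 0, 0]],
    [[0, 0, 0], [0, 0, 0]],
    [[0, 0, 0], [0, 0, 0]],
    [[0, 0, 0], [0, 0, 0]],
    [[0, 0, 0], [0, 0, 0]],
  ],
  jaw=-1,
)

```text
time_s: 33.45
tcp_pos: [0.515, -0.2555, 0.0758]
eef_rot: [-126.8, 89.8, -40.4]
contact_force: [-1.2, 0.1, 4.4]
gripper_width: 0.0378
```

Request:
send_rows(
  plan=[
    [[-0.25, 0, 0], [0, 0, 0]],
    [[-0.5, 0, 0], [0, 0, 0]],
    [[-0.75, 0, 0], [0, 0, 0]],
    [[-1, 0, 0], [0, 0, 0]],
    [[-1, 0, 0], [0, 0, 0]],
  ],
)

```text
time_s: 33.95
tcp_pos: [0.5171, -0.256, 0.2315]
eef_rot: [-110.6, 89.2, -24.2]
contact_force: [0.6, -0.2, -1.6]
gripper_width: 0.0374
```

```bash
python3 - <<'E'
from h import *
p,Q,s=st(); print(p,s['gripper_width'],s['contact_force']); y=176.35
plan([[((.53,-.12,.285),y)],[((.552,.01,.275),y)],[((.559,.052,.235),y)]])
E
```

```text
[ 0.51706684 -0.25596424  0.23146477] 0.037416529382276076 [ 0.59424494 -0.2253473  -1.59351203]
[[-0.361, -0.034, 0.908], [0.001, -0.006, 0.016]] 
[[0.067, -0.091, 0.874], [0.0, 0.0, 0.0]] 
[[0.267, -0.029, 0.282], [0.0, 0.0, 0.0]]
```

Request:
send_rows(
  plan=[
    [[-0.2, -0.034, 0.2], [0, -0.006, 0.016]],
    [[-0.361, -0.034, 0.45], [0, -0.006, 0.016]],
    [[-0.361, -0.034, 0.7], [0, -0.006, 0.016]],
    [[-0.361, -0.034, 0.908], [0, -0.006, 0.016]],
    [[-0.361, -0.034, 0.908], [0, -0.006, 0.016]],
  ],
)

```text
time_s: 34.45
tcp_pos: [0.53, -0.1171, 0.2844]
eef_rot: [25.0, 89.9, 111.5]
contact_force: [0.3, -0.8, -1.8]
gripper_width: 0.0376
```

Request:
send_rows(
  plan=[
    [[0, -0.03, 0.25], [0, 0, 0]],
    [[0.03, -0.06, 0.5], [0, 0, 0]],
    [[0.067, -0.091, 0.75], [0, 0, 0]],
    [[0.067, -0.091, 0.874], [0, 0, 0]],
    [[0.067, -0.091, 0.874], [0, 0, 0]],
  ],
)

```text
time_s: 34.95
tcp_pos: [0.5514, 0.0148, 0.2732]
eef_rot: [68.3, 89.9, 155.0]
contact_force: [0.7, -0.7, -1.3]
gripper_width: 0.0376
```

Request:
send_rows(
  plan=[
    [[0.08, -0.029, 0.2], [0, 0, 0]],
    [[0.18, -0.029, 0.282], [0, 0, 0]],
    [[0.267, -0.029, 0.282], [0, 0, 0]],
    [[0.267, -0.029, 0.282], [0, 0, 0]],
    [[0.267, -0.029, 0.282], [0, 0, 0]],
  ],
)

```text
time_s: 35.45
tcp_pos: [0.558, 0.0557, 0.2331]
eef_rot: [87.4, 89.8, 174.0]
contact_force: [-0.1, 0.3, -0.7]
gripper_width: 0.0372
```

```bash
python3 - <<'E'
from h import *
p,Q,s=st(); print(p,s['gripper_width'],s['contact_force']); y=176.35
w=r.capture('wrist'); wells(w,[2,3]); held(w,p[2]-.065,p[2]-.03,p)
plan([[((.5589,.0525,.21),y)],[((.5589,.0525,.14),y)]])
E
```

```text
[0.55795834 0.05568486 0.23307827] 0.03721804575074354 [-0.12962902  0.32744904 -0.67211208]
well 2 25 [0.5588 0.0518] r 0.0229
well 3 42 [ 0.5543 -0.017 ] r 0.0229
held 711 [0.5572 0.0536] extx 0.0373 zmin 0.1681
[[0.158, -0.006, -0.022], [0.006, 0.001, -0.002]] 
[[0.467, 0.0, 0.0], [0.0, 0.0, 0.0]]
```

Request:
send_rows(
  plan=[
    [[0.05, -0.007, -0.014], [0.006, 0, 0]],
    [[0.1, -0.007, -0.014], [0.006, 0, 0]],
    [[0.16, -0.007, -0.014], [0.006, 0, 0]],
    [[0.2, -0.007, -0.014], [0.006, 0, 0]],
    [[0.2, -0.007, -0.014], [0.006, 0, 0]],
  ],
)

```text
time_s: 36.0
tcp_pos: [0.5585, 0.0535, 0.2023]
eef_rot: [92.9, 89.8, 179.2]
contact_force: [0.1, 0.5, -1.6]
gripper_width: 0.0378
```

```bash
python3 - <<'E'
from h import *
p,Q,s=st(); print(p,s['gripper_width'],s['contact_force']); y=176.35
w=r.capture('wrist'); wells(w,[2]); held(w,p[2]-.065,p[2]-.03,p)
E
```

```text
[0.5584873  0.05347364 0.20229977] 0.03780565291818463 [ 0.07757516  0.51440133 -1.64152659]
well 2 24 [0.5589 0.0518] r 0.023
held 709 [0.5579 0.0513] extx 0.0369 zmin 0.1374
```

Aligned to about 1 mm, so I insert. The final TCP should be about 0.138.

Request:
send_rows(
  plan=[
    [[0.07, -0.002, 0], [0, 0, 0]],
    [[0.14, -0.002, 0], [0, 0, 0]],
    [[0.21, -0.002, 0], [0, 0, 0]],
    [[0.28, -0.002, 0], [0, 0, 0]],
    [[0.28, -0.002, 0], [0, 0, 0]],
  ],
)

```text
time_s: 36.55
tcp_pos: [0.558, 0.0533, 0.1589]
eef_rot: [101.3, 89.6, -172.4]
contact_force: [-0.4, -0.4, -1.4]
gripper_width: 0.0374
```

Request:
send_rows(
  plan=[
    [[0.05, 0, 0], [0, 0, 0]],
    [[0.09, 0, 0], [0, 0, 0]],
    [[0.12, 0, 0], [0, 0, 0]],
    [[0.14, 0, 0], [0, 0, 0]],
    [[0.145, 0, 0], [0, 0, 0]],
  ],
)

```text
time_s: 37.05
tcp_pos: [0.5579, 0.053, 0.138]
eef_rot: [107.5, 89.7, -166.2]
contact_force: [-5.8, -0.4, 11.3]
gripper_width: 0.0376
```

Request:
send_rows(
  plan=[
    [[0, 0, 0], [0, 0, 0]],
    [[0, 0, 0], [0, 0, 0]],
    [[0, 0, 0], [0, 0, 0]],
    [[0, 0, 0], [0, 0, 0]],
    [[0, 0, 0], [0, 0, 0]],
  ],
  jaw=0.3,
)

```text
time_s: 37.55
tcp_pos: [0.5579, 0.053, 0.138]
eef_rot: [107.4, 89.7, -166.3]
contact_force: [0.6, 0.2, 0.6]
gripper_width: 0.0571
```

Request:
send_rows(
  plan=[
    [[-0.1, 0, 0], [0, 0, 0]],
    [[-0.3, 0, 0], [0, 0, 0]],
    [[-0.5, 0, 0], [0, 0, 0]],
    [[-0.75, 0, 0], [0, 0, 0]],
    [[-0.75, 0, 0], [0, 0, 0]],
  ],
)

```text
time_s: 38.05
tcp_pos: [0.5612, 0.0537, 0.256]
eef_rot: [-75.2, 89.8, 11.2]
contact_force: [0.3, -0.2, -0.1]
gripper_width: 0.0568
```

```bash
python3 - <<'E'
from h import *
p,Q,s=st(); print(p,s['gripper_width'],s['contact_force']); y=176.35
w=vial(.153,(.559,.052))
plan([[((.545,-.09,.25),y)],[((.545,-.23,.24),y)],[((.634,-.275,.20),y)]])
E
```

```text
[0.56121179 0.05366001 0.25599754] 0.05676896412333422 [ 0.30898999 -0.20791381 -0.07653339]
vial top 1981 [0.5574 0.0507 0.151 ] ext [0.0382 0.0383 0.0078] ((0.5572207570075989, 0.05084686726331711), 0.019551677629351616)
[[0.021, 0.039, -0.962], [0.001, 0.001, -0.001]] 
[[0.067, -0.059, -0.931], [0.0, 0.0, 0.0]] 
[[0.267, -0.611, -0.262], [0.0, 0.0, 0.0]]
```

Request:
send_rows(
  plan=[
    [[0.02, 0.039, -0.25], [0, 0, 0]],
    [[0.02, 0.039, -0.5], [0, 0, 0]],
    [[0.02, 0.039, -0.75], [0, 0, 0]],
    [[0.02, 0.039, -0.962], [0, 0, 0]],
    [[0.02, 0.039, -0.962], [0, 0, 0]],
  ],
  jaw=0.4,
)

```text
time_s: 38.6
tcp_pos: [0.544, -0.0929, 0.249]
eef_rot: [93.0, 89.8, 179.2]
contact_force: [-0.3, -0.2, 0.1]
gripper_width: 0.0613
```

Request:
send_rows(
  plan=[
    [[0.06, -0.059, -0.25], [0, 0, 0]],
    [[0.06, -0.059, -0.5], [0, 0, 0]],
    [[0.06, -0.059, -0.75], [0, 0, 0]],
    [[0.06, -0.059, -0.931], [0, 0, 0]],
    [[0.06, -0.059, -0.931], [0, 0, 0]],
  ],
)

```text
time_s: 39.1
tcp_pos: [0.5428, -0.235, 0.2385]
eef_rot: [92.1, 89.7, 178.2]
contact_force: [0.1, 0.1, -0.5]
gripper_width: 0.0617
```

Request:
send_rows(
  plan=[
    [[0.1, -0.2, -0.262], [0, 0, 0]],
    [[0.2, -0.4, -0.262], [0, 0, 0]],
    [[0.267, -0.611, -0.262], [0, 0, 0]],
    [[0.267, -0.611, -0.262], [0, 0, 0]],
    [[0.267, -0.611, -0.262], [0, 0, 0]],
  ],
)

```text
time_s: 39.6
tcp_pos: [0.6313, -0.2795, 0.1959]
eef_rot: [87.5, 89.5, 173.6]
contact_force: [-0.1, -0.2, -0.3]
gripper_width: 0.0613
```

```bash
python3 - <<'E'
from h import *
p,Q,s=st(); print(p,s['gripper_width'],s['contact_force']); y=176.35
w=vial(.119,(.636,-.284))
plan([[((.636,-.284,.15),y)],[((.636,-.284,.101),y)]])
E
```

```text
[ 0.63134035 -0.27945804  0.19591305] 0.06129848362662653 [-0.12717356 -0.16158529 -0.28305032]
vial top 2462 [ 0.6355 -0.2846  0.1168] ext [0.0379 0.0386 0.0074] ((0.635463535785675, -0.28450101613998413), 0.01965193822979927)
[[0.313, -0.036, -0.027], [-0.006, 0.0, -0.008]] 
[[0.327, 0.0, 0.0], [0.0, 0.0, 0.0]]
```

Request:
send_rows(
  plan=[
    [[0.1, -0.032, -0.032], [-0.006, 0, -0.008]],
    [[0.2, -0.032, -0.032], [-0.006, 0, -0.008]],
    [[0.3, -0.032, -0.032], [-0.006, 0, -0.008]],
    [[0.3, -0.032, -0.032], [-0.006, 0, -0.008]],
    [[0.3, -0.032, -0.032], [-0.006, 0, -0.008]],
  ],
)

```text
time_s: 40.15
tcp_pos: [0.6349, -0.2846, 0.1519]
eef_rot: [90.9, 89.9, 177.3]
contact_force: [0.3, 0.3, -0.2]
gripper_width: 0.0615
```

Request:
send_rows(
  plan=[
    [[0.1, 0, 0], [0, 0, 0]],
    [[0.2, 0, 0], [0, 0, 0]],
    [[0.3, 0, 0], [0, 0, 0]],
    [[0.33, 0, 0], [0, 0, 0]],
    [[0.33, 0, 0], [0, 0, 0]],
  ],
)

```text
time_s: 40.65
tcp_pos: [0.6342, -0.2845, 0.1008]
eef_rot: [86.7, 89.8, 173.1]
contact_force: [0.3, -0.6, -0.5]
gripper_width: 0.0614
```

Request:
send_rows(
  plan=[
    [[0, 0, 0], [0, 0, 0]],
    [[0, 0, 0], [0, 0, 0]],
    [[0, 0, 0], [0, 0, 0]],
    [[0, 0, 0], [0, 0, 0]],
    [[0, 0, 0], [0, 0, 0]],
  ],
  jaw=-1,
)

```text
time_s: 41.15
tcp_pos: [0.6345, -0.2845, 0.1013]
eef_rot: [89.6, 89.8, 176.0]
contact_force: [-0.2, 0.4, 1.0]
gripper_width: 0.038
```

Request:
send_rows(
  plan=[
    [[-0.25, 0, 0], [0, 0, 0]],
    [[-0.5, 0, 0], [0, 0, 0]],
    [[-0.75, 0, 0], [0, 0, 0]],
    [[-1, 0, 0], [0, 0, 0]],
    [[-1, 0, 0], [0, 0, 0]],
  ],
)

```text
time_s: 41.65
tcp_pos: [0.6372, -0.2856, 0.2582]
eef_rot: [-111.1, 89.6, -24.7]
contact_force: [0.3, -0.5, -0.9]
gripper_width: 0.0378
```

```bash
python3 - <<'E'
from h import *
p,Q,s=st(); print(p,s['gripper_width'],s['contact_force']); y=176.35
plan([[((.545,-.215,.29),y)],[((.547,-.09,.295),y)],[((.554,-.017,.265),y)]])
E
```

```text
[ 0.63717515 -0.28560132  0.25823182] 0.03777836991516328 [ 0.32062932 -0.49502274 -0.88772527]
[[-0.217, 0.641, 0.431], [0.001, -0.003, 0.009]] 
[[-0.033, 0.04, 0.832], [0.0, 0.0, 0.0]] 
[[0.2, -0.016, 0.489], [0.0, 0.0, 0.0]]
```

Request:
send_rows(
  plan=[
    [[-0.1, 0.2, 0.14], [0, 0, 0]],
    [[-0.217, 0.4, 0.28], [0, 0, 0]],
    [[-0.217, 0.641, 0.431], [0, 0, 0]],
    [[-0.217, 0.641, 0.431], [0, 0, 0]],
    [[-0.217, 0.641, 0.431], [0, 0, 0]],
  ],
)

```text
time_s: 42.15
tcp_pos: [0.5444, -0.2144, 0.2905]
eef_rot: [-106.8, 89.5, -20.3]
contact_force: [0.4, 0.0, -2.2]
gripper_width: 0.0374
```

Request:
send_rows(
  plan=[
    [[-0.033, 0.04, 0.25], [0, 0, 0]],
    [[-0.033, 0.04, 0.5], [0, 0, 0]],
    [[-0.033, 0.04, 0.75], [0, 0, 0]],
    [[-0.033, 0.04, 0.832], [0, 0, 0]],
    [[-0.033, 0.04, 0.832], [0, 0, 0]],
  ],
)

```text
time_s: 42.65
tcp_pos: [0.5468, -0.0881, 0.2946]
eef_rot: [-108.3, 89.6, -21.7]
contact_force: [0.7, 0.0, -1.7]
gripper_width: 0.0378
```

Request:
send_rows(
  plan=[
    [[0, -0.016, 0.25], [0, 0, 0]],
    [[0.05, -0.016, 0.489], [0, 0, 0]],
    [[0.13, -0.016, 0.489], [0, 0, 0]],
    [[0.2, -0.016, 0.489], [0, 0, 0]],
    [[0.2, -0.016, 0.489], [0, 0, 0]],
  ],
)

```text
time_s: 43.15
tcp_pos: [0.553, -0.0162, 0.2622]
eef_rot: [-134.5, 89.7, -48.0]
contact_force: [0.7, 0.2, -1.7]
gripper_width: 0.0375
```

```bash
python3 - <<'E'
from h import *
p,Q,s=st(); print(p,s['gripper_width'],s['contact_force']); y=176.35
w=r.capture('wrist'); wells(w,[3]); held(w,p[2]-.09,p[2]-.03,p)
plan([[((.5544,-.017,.235),y)]])
E
```

```text
[ 0.55298411 -0.01621516  0.26219424] 0.0375103139410294 [ 0.7403293   0.15841077 -1.73285036]
well 3 23 [ 0.5542 -0.0178] r 0.023
held 1163 [ 0.5526 -0.0185] extx 0.0361 zmin 0.1722
[[0.189, -0.006, -0.003], [0.003, -0.004, 0.007]]
```

Request:
send_rows(
  plan=[
    [[0.05, -0.009, 0], [0, -0.004, 0.007]],
    [[0.1, -0.009, 0], [0, -0.004, 0.007]],
    [[0.15, -0.009, 0], [0, -0.004, 0.007]],
    [[0.2, -0.009, 0], [0, -0.004, 0.007]],
    [[0.2, -0.009, 0], [0, -0.004, 0.007]],
  ],
)

```text
time_s: 43.7
tcp_pos: [0.5542, -0.0168, 0.2319]
eef_rot: [108.8, 89.9, -164.7]
contact_force: [0.2, 0.6, -1.4]
gripper_width: 0.0374
```

```bash
python3 - <<'E'
from h import *
p,Q,s=st(); print(p,s['gripper_width'],s['contact_force']); y=176.35
w=r.capture('wrist'); wells(w,[3]); held(w,p[2]-.09,p[2]-.03,p)
E
```

```text
[ 0.55420024 -0.01678317  0.23192618] 0.037418390692321474 [ 0.15260491  0.64580593 -1.4253713 ]
well 3 23 [ 0.5543 -0.0181] r 0.023
held 1157 [ 0.5536 -0.0188] extx 0.0362 zmin 0.1419
```

Request:
send_rows(
  plan=[
    [[0.1, 0, 0], [0, 0, 0]],
    [[0.2, 0, 0], [0, 0, 0]],
    [[0.3, 0, 0], [0, 0, 0]],
    [[0.4, 0, 0], [0, 0, 0]],
    [[0.45, 0, 0], [0, 0, 0]],
  ],
)

```text
time_s: 44.25
tcp_pos: [0.5541, -0.0167, 0.1644]
eef_rot: [113.9, 89.8, -159.6]
contact_force: [0.6, -0.5, -1.6]
gripper_width: 0.0374
```

Request:
send_rows(
  plan=[
    [[0.06, 0, 0], [0, 0, 0]],
    [[0.11, 0, 0], [0, 0, 0]],
    [[0.14, 0, 0], [0, 0, 0]],
    [[0.16, 0, 0], [0, 0, 0]],
    [[0.17, 0, 0], [0, 0, 0]],
  ],
)

```text
time_s: 44.75
tcp_pos: [0.5542, -0.0167, 0.1388]
eef_rot: [115.6, 89.9, -157.9]
contact_force: [0.1, -0.0, -1.9]
gripper_width: 0.0377
```

Request:
send_rows(
  plan=[
    [[0.01, 0, 0], [0, 0, 0]],
    [[0.02, 0, 0], [0, 0, 0]],
    [[0.026, 0, 0], [0, 0, 0]],
    [[0.03, 0, 0], [0, 0, 0]],
    [[0.03, 0, 0], [0, 0, 0]],
  ],
)

```text
time_s: 45.25
tcp_pos: [0.5545, -0.0169, 0.1356]
eef_rot: [140.7, 89.9, -132.8]
contact_force: [-2.8, -0.9, 7.0]
gripper_width: 0.0375
```

Request:
send_rows(
  plan=[
    [[0, 0, 0], [0, 0, 0]],
    [[0, 0, 0], [0, 0, 0]],
    [[0, 0, 0], [0, 0, 0]],
    [[0, 0, 0], [0, 0, 0]],
    [[0, 0, 0], [0, 0, 0]],
  ],
  jaw=0.3,
)

```text
time_s: 45.75
tcp_pos: [0.5545, -0.0169, 0.1355]
eef_rot: [137.7, 89.9, -135.8]
contact_force: [-0.1, -0.2, -0.6]
gripper_width: 0.0569
```

Request:
send_rows(
  plan=[
    [[-0.1, 0, 0], [0, 0, 0]],
    [[-0.3, 0, 0], [0, 0, 0]],
    [[-0.5, 0, 0], [0, 0, 0]],
    [[-0.75, 0, 0], [0, 0, 0]],
    [[-0.75, 0, 0], [0, 0, 0]],
  ],
)

```text
time_s: 46.25
tcp_pos: [0.5573, -0.0165, 0.2534]
eef_rot: [-89.8, 89.6, -3.2]
contact_force: [-0.0, 0.0, -0.6]
gripper_width: 0.0568
```

```bash
python3 - <<'E'
from h import *
p,Q,s=st(); print(p,s['gripper_width'],s['contact_force']); y=176.35
w=vial(.153,WELL[3],rad=.035); vial(.133,(.531,-.412),'scene')
plan([[((.545,-.155,.25),y)],[((.535,-.29,.24),y)],[((.531,-.40,.215),y)]])
E
```

```text
[ 0.55730214 -0.01653782  0.25340705] 0.056847699094396326 [-0.03451194  0.02697871 -0.56729418]
vial top 2030 [ 0.5542 -0.0194  0.1512] ext [0.038  0.0385 0.0079] ((0.5542946457862854, -0.019295627251267433), 0.01951807364821434)
vial top 100 [ 0.5343 -0.4131  0.1317] ext [0.0393 0.038  0.0092] ((0.5333818793296814, -0.4122251272201538), 0.020674876868724823)
[[-0.008, 0.011, -0.925], [0.004, -0.001, 0.001]] 
[[0.067, 0.009, -0.902], [0.0, 0.0, 0.0]] 
[[0.167, -0.02, -0.734], [0.0, 0.0, 0.0]]
```

Request:
send_rows(
  plan=[
    [[0, 0.011, -0.25], [0, 0, 0]],
    [[0, 0.011, -0.5], [0, 0, 0]],
    [[0, 0.011, -0.75], [0, 0, 0]],
    [[0, 0.011, -0.925], [0, 0, 0]],
    [[0, 0.011, -0.925], [0, 0, 0]],
  ],
  jaw=0.4,
)

```text
time_s: 46.85
tcp_pos: [0.5437, -0.1575, 0.247]
eef_rot: [107.9, 89.9, -165.8]
contact_force: [0.9, 0.2, -0.4]
gripper_width: 0.0612
```

Request:
send_rows(
  plan=[
    [[0.06, 0.009, -0.25], [0, 0, 0]],
    [[0.06, 0.009, -0.5], [0, 0, 0]],
    [[0.06, 0.009, -0.75], [0, 0, 0]],
    [[0.06, 0.009, -0.902], [0, 0, 0]],
    [[0.06, 0.009, -0.902], [0, 0, 0]],
  ],
)

```text
time_s: 47.35
tcp_pos: [0.5329, -0.2943, 0.2362]
eef_rot: [94.7, 89.7, -179.1]
contact_force: [-0.0, 1.3, -0.6]
gripper_width: 0.0614
```

Request:
send_rows(
  plan=[
    [[0.1, -0.02, -0.25], [0, 0, 0]],
    [[0.167, -0.02, -0.5], [0, 0, 0]],
    [[0.167, -0.02, -0.734], [0, 0, 0]],
    [[0.167, -0.02, -0.734], [0, 0, 0]],
    [[0.167, -0.02, -0.734], [0, 0, 0]],
  ],
)

```text
time_s: 47.85
tcp_pos: [0.5281, -0.4039, 0.2097]
eef_rot: [85.2, 89.6, 171.3]
contact_force: [0.5, 0.6, 0.7]
gripper_width: 0.0617
```

```bash
python3 - <<'E'
from h import *
p,Q,s=st(); print(p,s['gripper_width'],s['contact_force']); y=176.35
w=vial(.133,(.531,-.412))
plan([[((.531,-.412,.165),y)],[((.531,-.412,.115),y)]])
E
```

```text
[ 0.52809239 -0.40389865  0.20971529] 0.06169056838906361 [0.51001789 0.64181801 0.66938469]
vial top 2491 [ 0.531  -0.4122  0.1309] ext [0.0383 0.0389 0.0077] ((0.5310487747192383, -0.41206857562065125), 0.01963278464972973)
[[0.302, -0.023, -0.057], [-0.003, 0.001, -0.008]] 
[[0.333, 0.0, 0.0], [0.0, 0.0, 0.0]]
```

Request:
send_rows(
  plan=[
    [[0.1, -0.022, -0.058], [0, 0, -0.008]],
    [[0.2, -0.022, -0.058], [0, 0, -0.008]],
    [[0.3, -0.022, -0.058], [0, 0, -0.008]],
    [[0.3, -0.022, -0.058], [0, 0, -0.008]],
    [[0.3, -0.022, -0.058], [0, 0, -0.008]],
  ],
)

```text
time_s: 48.4
tcp_pos: [0.531, -0.4115, 0.1653]
eef_rot: [68.8, 89.9, 155.1]
contact_force: [-0.1, 1.2, -1.3]
gripper_width: 0.0615
```

Request:
send_rows(
  plan=[
    [[0.1, 0, 0], [0, 0, 0]],
    [[0.2, 0, 0], [0, 0, 0]],
    [[0.3, 0, 0], [0, 0, 0]],
    [[0.33, 0, 0], [0, 0, 0]],
    [[0.33, 0, 0], [0, 0, 0]],
  ],
)

```text
time_s: 48.9
tcp_pos: [0.5303, -0.4113, 0.1143]
eef_rot: [70.8, 89.8, 157.1]
contact_force: [0.4, 0.9, 0.7]
gripper_width: 0.0615
```

Request:
send_rows(
  plan=[
    [[0, 0, 0], [0, 0, 0]],
    [[0, 0, 0], [0, 0, 0]],
    [[0, 0, 0], [0, 0, 0]],
    [[0, 0, 0], [0, 0, 0]],
    [[0, 0, 0], [0, 0, 0]],
  ],
  jaw=-1,
)

```text
time_s: 49.4
tcp_pos: [0.5307, -0.4114, 0.1148]
eef_rot: [72.5, 89.9, 158.8]
contact_force: [-0.1, -0.5, 0.7]
gripper_width: 0.0378
```

Request:
send_rows(
  plan=[
    [[-0.25, 0, 0], [0, 0, 0]],
    [[-0.5, 0, 0], [0, 0, 0]],
    [[-0.75, 0, 0], [0, 0, 0]],
    [[-1, 0, 0], [0, 0, 0]],
    [[-1, 0, 0], [0, 0, 0]],
  ],
)

```text
time_s: 49.9
tcp_pos: [0.5329, -0.413, 0.2714]
eef_rot: [-122.0, 89.6, -35.7]
contact_force: [0.7, -0.5, -1.6]
gripper_width: 0.0375
```

```bash
python3 - <<'E'
from h import *
p,Q,s=st(); print(p,s['gripper_width'],s['contact_force']); y=176.35
plan([[((.535,-.28,.30),y)],[((.54,-.145,.305),y)],[((.55,-.01,.31),y)],[((.5634,.115,.29),y)]])
E
```

```text
[ 0.53287637 -0.41300955  0.27143522] 0.03753298667604909 [ 0.72342152 -0.47667877 -1.64286256]
[[-0.194, 0.042, 0.885], [-0.001, -0.005, 0.008]] 
[[-0.033, 0.024, 0.9], [0.0, 0.0, 0.0]] 
[[-0.033, -0.009, 0.902], [0.0, 0.0, 0.0]] 
[[0.133, -0.036, 0.837], [0.0, 0.0, 0.0]]
```

Request:
send_rows(
  plan=[
    [[-0.1, 0.042, 0.2], [0, 0, 0]],
    [[-0.194, 0.042, 0.45], [0, 0, 0]],
    [[-0.194, 0.042, 0.7], [0, 0, 0]],
    [[-0.194, 0.042, 0.885], [0, 0, 0]],
    [[-0.194, 0.042, 0.885], [0, 0, 0]],
  ],
)

```text
time_s: 50.4
tcp_pos: [0.5347, -0.2769, 0.2996]
eef_rot: [-113.0, 89.6, -26.5]
contact_force: [-0.3, -0.5, -2.3]
gripper_width: 0.0374
```

Request:
send_rows(
  plan=[
    [[-0.033, 0.024, 0.25], [0, 0, 0]],
    [[-0.033, 0.024, 0.5], [0, 0, 0]],
    [[-0.033, 0.024, 0.75], [0, 0, 0]],
    [[-0.033, 0.024, 0.9], [0, 0, 0]],
    [[-0.033, 0.024, 0.9], [0, 0, 0]],
  ],
)

```text
time_s: 50.9
tcp_pos: [0.5394, -0.1398, 0.3036]
eef_rot: [-108.9, 89.7, -22.3]
contact_force: [-0.0, -1.1, -2.5]
gripper_width: 0.0373
```

Request:
send_rows(
  plan=[
    [[-0.033, -0.009, 0.25], [0, 0, 0]],
    [[-0.033, -0.009, 0.5], [0, 0, 0]],
    [[-0.033, -0.009, 0.75], [0, 0, 0]],
    [[-0.033, -0.009, 0.9], [0, 0, 0]],
    [[-0.033, -0.009, 0.9], [0, 0, 0]],
  ],
)

```text
time_s: 51.4
tcp_pos: [0.5489, -0.0034, 0.3076]
eef_rot: [-110.4, 89.7, -23.7]
contact_force: [-0.7, -0.7, -2.3]
gripper_width: 0.0376
```

Request:
send_rows(
  plan=[
    [[0, -0.036, 0.25], [0, 0, 0]],
    [[0.03, -0.036, 0.5], [0, 0, 0]],
    [[0.08, -0.036, 0.75], [0, 0, 0]],
    [[0.133, -0.036, 0.837], [0, 0, 0]],
    [[0.133, -0.036, 0.837], [0, 0, 0]],
  ],
)

```text
time_s: 51.9
tcp_pos: [0.5611, 0.1221, 0.2853]
eef_rot: [-156.1, 89.8, -69.3]
contact_force: [-0.6, -0.7, -2.1]
gripper_width: 0.0375
```

```bash
python3 - <<'E'
from h import *
p,Q,s=st(); print(p,s['gripper_width'],s['contact_force']); y=176.35
w=r.capture('wrist'); wells(w,[1]); held(w,p[2]-.10,p[2]-.03,p)
plan([[((.5637,.1213,.25),y)]])
E
```

```text
[0.5611308  0.12206198 0.28525181] 0.037493730848468625 [-0.56380035 -0.72863025 -2.09159117]
1 few 6
held 1390 [0.5604 0.1135] extx 0.0362 zmin 0.1853
[[0.241, -0.015, 0.003], [0.009, -0.004, 0.003]]
```

```bash
python3 - <<'E'
from h import *
p,Q,s=st(); print(p)
w=r.capture('wrist'); b=r.capture('side'); wells(w,[1]); C=cloud(w)
for z in np.arange(p[2]-.12,p[2]+.0,.01):
    m=(abs(C[...,2]-z)<.005)&(np.hypot(C[...,0]-p[0],C[...,1]-p[1])<.04)&(w['range_z']>0); q=C[m]
    if len(q)>5: print(round(z,3),len(q),np.round(q.min(0),4),np.round(q.max(0),4))
c=np.hstack([w['color'],cv2.resize(b['color'][90:300,170:380],(420,420))]); cv2.imwrite('pics/w8.png',cv2.resize(c,(800,343))[:,:,::-1])
E
```

```text
[0.56128894 0.12109918 0.28612814]
1 few 0
0.176 92 [0.5426 0.0896 0.1731] [0.5781 0.1042 0.1809]
0.186 130 [0.5425 0.0904 0.1812] [0.5782 0.1055 0.1911]
0.196 160 [0.5425 0.0911 0.1912] [0.5783 0.1064 0.2011]
0.206 186 [0.5425 0.092  0.2012] [0.5786 0.1082 0.211 ]
0.216 216 [0.543  0.0927 0.2113] [0.5787 0.1073 0.221 ]
0.226 248 [0.5429 0.0941 0.2212] [0.5787 0.1091 0.2311]
0.236 275 [0.5428 0.0951 0.2312] [0.5783 0.1099 0.2411]
0.246 331 [0.5427 0.0956 0.2412] [0.5785 0.1114 0.2511]
0.256 325 [0.5418 0.097  0.2511] [0.5798 0.1164 0.2611]
0.266 634 [0.5266 0.0974 0.2611] [0.5949 0.115  0.2711]
0.276 980 [0.5262 0.099  0.2711] [0.5956 0.1157 0.2811]
```

View pics/w8.png

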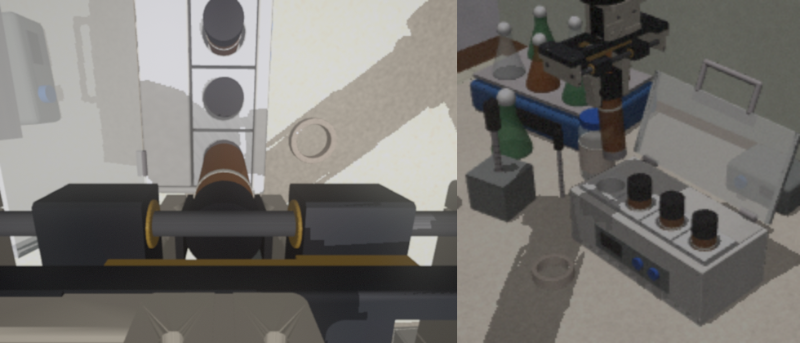

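The tall vial has pivoted about 5° in the jaws, with its bottom towards -y. I turn the tool to stand it upright before inserting.

Request:
send_rows(
  plan=[
    [[0, -0.016, 0.012], [0, -0.03, 0]],
    [[0, -0.016, 0.012], [0, -0.06, 0]],
    [[0, -0.016, 0.012], [0, -0.09, 0]],
    [[0, -0.016, 0.012], [0, -0.116, 0]],
    [[0, -0.016, 0.012], [0, -0.116, 0]],
  ],
  force=26,
)

```text
time_s: 52.55
tcp_pos: [0.5642, 0.1213, 0.2877]
eef_rot: [-2.9, 84.8, 83.7]
contact_force: [-0.1, 1.2, -1.2]
gripper_width: 0.0376
```

```bash
cat >> h.py <<'E'
def held2(w,p,L):
    C=cloud(w); A=[]
    for z in np.arange(p[2]-L,p[2]-.03,.008):
        m=(abs(C[...,2]-z)<.004)&(np.hypot(C[...,0]-p[0],C[...,1]-p[1])<.035)&(w['range_z']>0); q=C[m]
        if len(q)>15: A.append([z,(q[:,0].min()+q[:,0].max())/2,np.percentile(q[:,1],1)+.019])
    A=np.array(A); fx=np.polyfit(A[:,0]-p[2],A[:,1],1); fy=np.polyfit(A[:,0]-p[2],A[:,2],1)
    print('axis at tcp',round(fx[1],4),round(fy[1],4),'bottom',np.round([np.polyval(fx,-L),np.polyval(fy,-L)],4),'tilt deg x,y',np.round(np.degrees(np.arctan([fx[0],fy[0]])),2))
E
python3 - <<'E'
from h import *
p,Q,s=st(); print(p,np.round(Q,3))
w=r.capture('wrist'); wells(w,[1]); held2(w,p,.115)
E
```

```text
[0.56424817 0.1212568  0.28774452] [[ 0.01  -0.998  0.059]
 [ 0.09   0.06   0.994]
 [-0.996 -0.005  0.09 ]]
well 1 26 [0.5635 0.1217] r 0.023
axis at tcp 0.5642 0.1193 bottom [0.5639 0.1191] tilt deg x,y [0.15 0.1 ]
```

```bash
python3 - <<'E'
from h import *
p,Q,s=st()
for d in [(-.0005,.0022,-.01),(-.0005,.0022,-.03),(-.0005,.0022,-.05),(-.0005,.0022,-.075),(-.0005,.0022,-.1),(0,0,-.01),(0,0,-.03),(0,0,-.05),(0,0,.1)]: print(d,np.round(Q.T@np.array(d)/.15,3))
E
```

```text
(-0.0005, 0.0022, -0.01) [0.068 0.005 0.008]
(-0.0005, 0.0022, -0.03) [ 0.2    0.005 -0.003]
(-0.0005, 0.0022, -0.05) [ 0.333  0.006 -0.015]
(-0.0005, 0.0022, -0.075) [ 0.499  0.006 -0.03 ]
(-0.0005, 0.0022, -0.1) [ 0.665  0.007 -0.045]
(0, 0, -0.01) [ 0.066  0.    -0.006]
(0, 0, -0.03) [ 0.199  0.001 -0.018]
(0, 0, -0.05) [ 0.332  0.002 -0.03 ]
(0, 0, 0.1) [-0.664 -0.003  0.06 ]
```

Request:
send_rows(
  plan=[
    [[0.068, 0.005, 0.008], [0, 0, 0]],
    [[0.133, 0.005, 0.003], [0, 0, 0]],
    [[0.2, 0.005, -0.003], [0, 0, 0]],
    [[0.31, 0.005, -0.013], [0, 0, 0]],
    [[0.31, 0.005, -0.013], [0, 0, 0]],
  ],
)

```text
time_s: 53.1
tcp_pos: [0.5622, 0.1233, 0.2379]
eef_rot: [0.3, 85.0, 86.9]
contact_force: [-0.4, -1.0, -3.3]
gripper_width: 0.0379
```

```bash
python3 - <<'E'
from h import *
p,Q,s=st(); print(p,s['contact_force'])
w=r.capture('wrist'); wells(w,[1]); held2(w,p,.115)
for d in [(0,0,-.1),(0,0,-.106)]: print(np.round(Q.T@np.array(d)/.15,3))
E
```

```text
[0.56222686 0.12333044 0.23785106] [-0.43254055 -0.95677318 -3.3117139 ]
well 1 24 [0.5635 0.1216] r 0.023
axis at tcp 0.5619 0.1214 bottom [0.5616 0.1208] tilt deg x,y [0.18 0.28]
[ 0.664 -0.    -0.058]
[ 0.704 -0.    -0.062]
```

Request:
send_rows(
  plan=[
    [[0.066, -0.011, -0.006], [0, 0, 0]],
    [[0.133, -0.011, -0.012], [0, 0, 0]],
    [[0.2, -0.011, -0.018], [0, 0, 0]],
    [[0.265, -0.011, -0.024], [0, 0, 0]],
    [[0.33, -0.011, -0.03], [0, 0, 0]],
  ],
)

```text
time_s: 53.65
tcp_pos: [0.5646, 0.1231, 0.1888]
eef_rot: [-0.8, 85.0, 85.8]
contact_force: [-0.7, -0.1, -2.3]
gripper_width: 0.0374
```

Request:
send_rows(
  plan=[
    [[0.066, -0.004, -0.006], [0, 0, 0]],
    [[0.133, -0.004, -0.012], [0, 0, 0]],
    [[0.2, -0.004, -0.018], [0, 0, 0]],
    [[0.25, -0.004, -0.022], [0, 0, 0]],
    [[0.28, -0.004, -0.025], [0, 0, 0]],
  ],
)

```text
time_s: 54.15
tcp_pos: [0.565, 0.1229, 0.1457]
eef_rot: [-0.3, 85.0, 86.3]
contact_force: [1.0, -0.1, -1.9]
gripper_width: 0.0374
```

Request:
send_rows(
  plan=[
    [[0.02, 0, -0.002], [0, 0, 0]],
    [[0.04, 0, -0.004], [0, 0, 0]],
    [[0.055, 0, -0.005], [0, 0, 0]],
    [[0.065, 0, -0.006], [0, 0, 0]],
    [[0.074, 0, -0.007], [0, 0, 0]],
  ],
)

```text
time_s: 54.65
tcp_pos: [0.5654, 0.1228, 0.1354]
eef_rot: [-0.9, 85.0, 85.7]
contact_force: [-4.2, -1.2, 13.2]
gripper_width: 0.0374
```

Request:
send_rows(
  plan=[
    [[0, 0, 0], [0, 0, 0]],
    [[0, 0, 0], [0, 0, 0]],
    [[0, 0, 0], [0, 0, 0]],
    [[0, 0, 0], [0, 0, 0]],
    [[0, 0, 0], [0, 0, 0]],
  ],
  jaw=0.3,
)

```text
time_s: 55.15
tcp_pos: [0.5654, 0.1228, 0.1354]
eef_rot: [-1.0, 85.0, 85.7]
contact_force: [-0.6, -0.2, 0.1]
gripper_width: 0.0567
```

Request:
send_rows(
  plan=[
    [[-0.133, 0, 0.012], [0, 0, 0]],
    [[-0.332, 0, 0.03], [0, 0, 0]],
    [[-0.5, 0, 0.045], [0, 0, 0]],
    [[-0.8, 0, 0.072], [0, 0, 0]],
    [[-0.8, 0, 0.072], [0, 0, 0]],
  ],
)

```text
time_s: 55.65
tcp_pos: [0.5682, 0.1238, 0.2625]
eef_rot: [-7.0, 84.8, 79.7]
contact_force: [-0.4, -1.3, 0.2]
gripper_width: 0.0566
```

```bash
python3 - <<'E'
from h import *
p,Q,s=st(); print(p,s['contact_force'])
w=vial(.153,WELL[1],rad=.035)
plan([[((.50,.12,.30),176.35)]])
E
```

```text
[0.56820934 0.12379724 0.26247117] [-0.35110568 -1.25824072  0.21541514]
vial top 1931 [0.5651 0.1203 0.1508] ext [0.0381 0.0385 0.0073] ((0.565345287322998, 0.12032390385866165), 0.01956217549741268)
[[-0.278, 0.441, -0.026], [0.007, 0.114, 0.009]]
```

Request:
send_rows(
  plan=[
    [[-0.278, 0.15, -0.026], [0, 0.03, 0]],
    [[-0.278, 0.3, -0.026], [0, 0.06, 0]],
    [[-0.278, 0.441, -0.026], [0, 0.114, 0]],
    [[-0.278, 0.441, -0.026], [0, 0.114, 0]],
    [[-0.278, 0.441, -0.026], [0, 0.114, 0]],
  ],
)

```text
time_s: 56.2
tcp_pos: [0.4996, 0.1203, 0.2996]
eef_rot: [-86.5, 89.6, 0.2]
contact_force: [-0.1, -0.3, -0.6]
gripper_width: 0.0568
```

```bash
python3 - <<'E'
from h import *
p,Q,s=st(); print(p,s['contact_force'])
for c in ('wrist','scene','side'):
    for k in WELL: 
        try: print(c,k,end=' '); vial(.153,WELL[k],c,.033)
        except Exception as e: print('none')
vial(.077,(.381,-.25),'side'); vial(.21,(.5,.34),'side')
a=r.capture('scene'); b=r.capture('side')
C=cloud(b); q=C[(C[...,2]>.275)&(C[...,2]<.31)&(C[...,0]>.66)&(C[...,0]<.78)&(abs(C[...,1])<.12)]; print('lid bar',len(q),q.mean(0) if len(q) else '')
c=np.hstack([cv2.resize(a['color'],(560,420)),b['color']]); cv2.imwrite('pics/f.png',cv2.resize(c,(800,300))[:,:,::-1])
E
```

```text
[0.49964356 0.12026401 0.29960316] [-0.1172055  -0.30971796 -0.59438635]
wrist 1 vial top 1459 [0.5651 0.1203 0.1511] ext [0.0384 0.0385 0.0079] ((0.5650428533554077, 0.12047673761844635), 0.019544895738363266)
wrist 2 vial top 1710 [0.5573 0.051  0.1509] ext [0.0387 0.0384 0.0076] ((0.557333767414093, 0.051043592393398285), 0.01948116160929203)
wrist 3 vial top 2114 [ 0.5543 -0.0192  0.151 ] ext [0.0387 0.0389 0.0079] ((0.5543715357780457, -0.019133545458316803), 0.019654013216495514)
wrist 4 none
scene 1 vial top 136 [0.5678 0.1197 0.1526] ext [0.0396 0.0385 0.0105] ((0.567628800868988, 0.11863760650157928), 0.020434405654668808)
scene 2 vial top 134 [0.5588 0.0495 0.1522] ext [0.0405 0.0356 0.0105] ((0.558682918548584, 0.04916052147746086), 0.02113954909145832)
scene 3 vial top 128 [ 0.5564 -0.0198  0.1524] ext [0.0421 0.038  0.0103] ((0.5562291741371155, -0.020653607323765755), 0.021422933787107468)
scene 4 vial top 124 [ 0.5508 -0.0873  0.1518] ext [0.0397 0.0379 0.0096] ((0.5511285662651062, -0.08693475276231766), 0.02033250406384468)
side 1 vial top 122 [0.5629 0.122  0.152 ] ext [0.0409 0.0435 0.01  ] ((0.5617995858192444, 0.12291990220546722), 0.023028109222650528)
side 2 vial top 132 [0.5544 0.051  0.1521] ext [0.0408 0.0394 0.0097] ((0.5552162528038025, 0.04976010322570801), 0.021803006529808044)
side 3 vial top 146 [ 0.5532 -0.019   0.1522] ext [0.0412 0.0416 0.0099] ((0.5528119206428528, -0.019211720675230026), 0.021111905574798584)
side 4 vial top 158 [ 0.5473 -0.0872  0.152 ] ext [0.042  0.037  0.0099] ((0.5470166206359863, -0.08758345991373062), 0.02156575582921505)
vial top 240 [ 0.3806 -0.2491  0.0765] ext [0.0396 0.0388 0.0109] ((0.3810946047306061, -0.24862328171730042), 0.021699409931898117)
vial top 49 [0.4967 0.3384 0.2097] ext [0.024  0.0261 0.0107] ((0.49667760729789734, 0.33929142355918884), 0.01405747514218092)
lid bar 205 [0.71849191 0.00316447 0.29163516]
```

View pics/f.png

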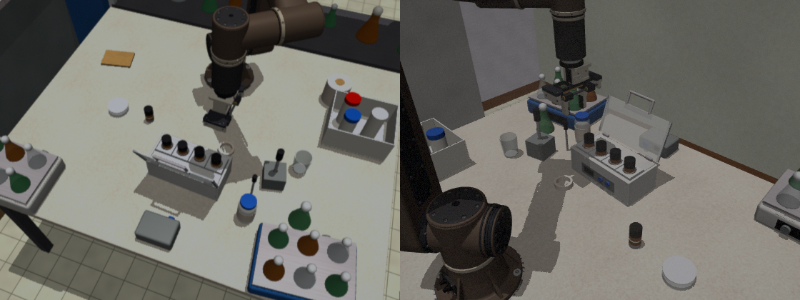

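The picture shows the lid open, four vials with level tops in the wells, the rod in its stand, vial a upright on the bench, and the arm clear. Handing in.

```bash
python3 -c "
from plant import r
print(r.close_job(), r.get_state()['time_s'])"
```

```text
the job is handed in; nothing more can be done
the job is handed in; nothing more can be done
```

The job is done and handed in. It took about 57 s of the 210 s allowed, and the hand-in gave no verdict.

- **Lid:** I opened it fully. In the last picture its bar was at about x 0.72, z 0.292 m, which matches the stop at about 1.95 rad.
- **Wells:** the rod touched bottom in wells 1 to 4 in order. The depths came out as 88, 46, 74 and 60 mm, and the earlier camera depth readings agreed within 1 mm.
- **Rod:** it is back in its stand with its top at 0.21 m, the same as at the start.
- **Vials:** e, b, d and c are in wells 1 to 4. The overhead and side cameras read all four tops at 0.152–0.153 m against the 0.153 m wanted. Their axes are within about 3 mm of the wells.
- **Spare vial:** vial a was not needed and stands upright where it began, and the bystanders look undisturbed.

**Problems and disagreements:**
- Vial e pivoted about 5° in the jaws on the way. I tilted the tool to stand it upright before putting it in.
- The scene and side cameras differ by 3–5 mm in x, so I used the wrist camera for placing.
- My last wrist check did not find the vial in well 4, but both fixed cameras confirm it.

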